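Stand a round-bottomed accumulator in its cup and latch the bail over it

TASK

Get the small pressure accumulator ready for its fitting: take it out of the tape roll and stand it in the cup of the holding stand, round bottom fully down on the rubber ring and threaded port pointing straight up, so that it stays upright when you let go. Then bring the stand's wire bail down over its neck and press the shackle into the latch until the hidden pawl clicks and holds it shut. Set the accumulator down gently, never letting it drop, and do not knock or shift the cutting head.

Things in the scene. Friction and masses are not known exactly. Their poses are not given: they have to be found in the camera images.
- acc_bulb (a point): Centre of the accumulator's ball (64 mm diameter). The z axis runs along the neck, from this point to the port: the neck leaves the ball at 31 mm and ends at 80 mm; the plain round bottom is 32 mm from here on the -z side. Its mass centre lies 8 mm from here towards the neck.
- acc_neck (a point): Point on the axis of the accumulator's neck, 64 mm from the ball's centre and 16 mm short of the port end; same axes as acc_bulb. The neck is round, 24 mm in diameter: a good place to grip.
- accumulator: The accumulator: one bare-steel solid 112 mm long, about 0.5 kg, a ball with one straight neck that ends in a threaded port. Origin and axes as acc_bulb. At the start it lies with its ball in the hole of the tape roll, down on the bench, its neck resting on the roll's rim, nearly level (port end about 6 degrees up), the last 25 mm sticking out past the roll.
- tape_roll: Roll of masking tape lying flat on the bench, 104 mm across, hole 76 mm, 24 mm high, loose (0.1 kg); origin on the bench under its centre. It only keeps the accumulator from rolling away.
- cup_seat (a point): Where the ball's centre is when the accumulator is seated in the stand's cup: 49 mm over the bench, on the cup's axis; z up, x from the latch (robot's side) over the cup to the hinge. The seat is a round rubber ring, 8 mm thick, 54 mm centre-line diameter, its top 29.5 mm over the bench, on a tube of 61 mm outer diameter.
- stand: Holding stand, fixed on the bench: base plate 232 x 104 x 10 mm; origin on the bench under the cup, axes as cup_seat. The ball sits in the cup's ring as in a swivel: once let go, friction keeps the neck at the lean it has, and it can be swung upright with the ball in the ring. The neck clears the ring even when level.
- bail_hinge (a point): Middle of the bail's hinge pin, 80 mm over the bench, 95 mm from the cup's axis on its +x side; the pin lies along y. Axes as cup_seat. Two cheeks carry it, 37 mm to either side.
- bail_bar (a point): Middle of the bail's cross-bar. The bail is a steel wire frame: two 7 mm legs at y = +-21 mm run 155 mm from the hinge pin to this 10 mm bar, parallel to the pin, with 13 mm thick rubber grips at both ends (28 to 62 mm from the middle). A U-shaped shackle of 7 mm rod, 26 mm wide, reaches 36 mm from the bar's middle, square to the legs. Shut, the legs clear the upright neck by 4 mm each side.
- latch_mouth (a point): Middle of the slot on top of the latch body (grey box, 45 x 42 mm, top 72 mm over the bench), 60 mm from the cup's axis on its -x side. The shackle goes in from above; a hidden spring pawl gives way when the bar is pushed down with 5 to 10 N and snaps over the shackle just before the bail's end stop. Latched, the bar's middle is about 11 mm over this point.
- bail (a joint): Bail angle, rad: 0 = pressed fully down on its stop (legs level), about 0.02 = latched, 1.57 = straight up (starts at 1.7 to 1.9, leaning back). It grows as the bail opens, the bar going up and away from the robot. A light spring (under 2 N at the bar) lifts it off the latch again, to 0.4 rad or more, unless it has clicked.
- cutting_head: Slim steel cutting head standing upright on its flange to the left of the stand, 36 mm across, 98 mm high; origin at its foot. To be left alone.

How it is judged:
On the way:
1. the accumulator stands upright in the cup, fully seated, let go and still, with the bail still open (horizontal distance between acc_bulb and cup_seat below 0.004 m and z of acc_bulb in the frame of cup_seat between -0.004 and 0.004 m and angle between acc_bulb's own z axis and vertical below 0.14 rad and z of acc_neck in the frame of cup_seat above 0.05 m and linear speed of accumulator below 0.02 m/s and angular speed of accumulator below 0.1 rad/s and contact force between accumulator and the fingers below 0.3 N and value of joint bail above 0.5 rad), for 0.2 s.
At the end, for the whole second after the job is handed in: The accumulator sits in the cup with its ball's centre within 4 mm of the seat, port up and within 8 degrees of vertical, still and let go; the bail is latched (below 0.05 rad) and stays so by itself (horizontal distance between acc_bulb and cup_seat below 0.004 m and z of acc_bulb in the frame of cup_seat between -0.004 and 0.004 m and angle between acc_bulb's own z axis and vertical below 0.14 rad and z of acc_neck in the frame of cup_seat above 0.05 m and linear speed of accumulator below 0.02 m/s and angular speed of accumulator below 0.1 rad/s and contact force between accumulator and the fingers below 0.3 N and value of joint bail below 0.05 rad and velocity of joint bail below 0.05 rad/s); the robot touches nothing.
It fails at once if the cutting head is shifted by more than 20 mm (distance of cutting_head from where it was at the start of the episode above 0.02 m).
It fails at once if the accumulator is dropped (out of the fingers and faster than 0.45 m/s, a fall of 10 mm or more) (linear speed of accumulator above 0.45 m/s and contact force between accumulator and the fingers below 0.3 N).
It also fails if it takes over 72 s, if anything falls off the work surface, if the arm or the gripper's body presses on something with over 40 N, if the wrist force passes 120 N, or if a joint passes its speed limit or range.

ROBOT

A 6-joint arm with a two-finger parallel gripper is mounted at the origin on a cart in front of the work surface, level with it; the furniture and walls round the work are solid. World frame = base frame: x ahead of the robot, y to its left, z up, the work surface at z = 0. Lengths are in m, angles in rad, forces in N, time in s.
With the tool pointing down it reaches from about 0.375 to 0.9 m from the base axis. Payload 3.1 kg.
Tool frame: the origin (TCP) lies at the very end of the fingers, on their centre line; the grasp point (between the pads) lies 19 mm behind it; z points along the fingers, x is the direction in which the jaws open and shut, and the axes are right-handed (so a half turn about z gives the same grasp; the last joint's range is limited). The gripper opens to 87 mm and grips with 3 to 60 N. Pads are 19 mm wide; open, the fingers measure 117 mm over their backs; the gripper's body (75 mm by 190 mm) begins 51 mm behind the grasp point.
Start: joints at [0.996, 0.527, 1.433, -0, 1.181, -0.178], TCP at [0.242, 0.576, 0.223] pointing down, gripper open.
Joint ranges: [-3.08, 3.08], [-0.75, 2.2], [0.22, 2.44], [-1.43, 4.57], [0, 2.65], [-2.85, 2.85]. Speed limits (rad/s): [2.79, 2.79, 3.14, 3.14, 3.14, 3.14].

INTERFACE

Orientations are given as a unit quaternion [x, y, z, w].
In Python, from rig import robot gives the robot as it stands. The module is installed in compiled form; this text tells all that it offers.
- The arm moves only by the shell command python3 -m creep 'ROWS' [OPENING] [FORCE]. ROWS is a JSON object of lists of equal length, an entry for each row: "dp": the shift along the tool's x, y, z in cm, a list of three; "turn": the turn, a rotation vector about the tool's x, y, z in degrees, a list of three. In form: {"dp": [[x, y, z], ...], "turn": [[wx, wy, wz], ...]}. A call has 1 to 20 rows; each row shifts and turns the commanded pose from where the row before left it, along the tool's axes as they then stand; what a row does not reach is not made up. A row lasts 1/10 s, in which the tool goes at most 50 mm and 8.59 degrees, less where a joint would pass 70% of its speed; a pose out of reach is approached as far as the arm can. A call is refused whole if a number of a shift passes 5 or a number of a turn 8.59, either way. A call with a gripper value outside its range is refused whole. OPENING is the gripper command: -1 is fully open, 1 is shut, values between are in proportion, set as the call begins (- or left out, the last holds). The fingers move at their own pace and stop on an object; FORCE is the grip in N (left out, the last holds). Time passes only in rows, so rows that do not move let the fingers close. It gives the time, the measured TCP pose, the force and the opening at its end, in the units of the state.
- robot.get_obs(): the state, without advancing time (a new reading comes with each control period).
- robot.camera(name): name is "scene" or "side" or "wrist"; returns the picture (400x640x3 uint8, red, green, blue); there is no depth.
- robot.calibration(name): a dict with "fx", "fy", "cx", "cy" (pixels), "rvec" (rotation vector, rad) and "tvec" (3), from world to camera coordinates, as OpenCV has them. Camera axes: x right, y down, z forward; pixel columns grow to the right and rows downward; lengths in m; the calibration is good to about 2 mm. A picture is of the moment at which its call begins: read the wrist's pose just before it. calibration takes no time and is no camera call; for the wrist camera it gives the pose at the moment of the call.
- robot.hand_in(): hands the job in, once; it reports no verdict.
Trained networks look in the newest picture that a camera, given by its name, has taken for a name from the list of things; names that differ only in an ending like _2 or _b are one class to them, and where a whole thing is asked for, a point or a joint stands for the part that bears it (a point fixed in the world has none). Each returns a list of dicts, best first, with "confidence" (0 to 1); they miss things now and then, are a little off and sometimes report something else, mostly with a low value. They report only what shows in the picture. A call takes as long as a camera call.
- robot.masks_of(name, camera): "pixels" (400x640 bool, what is visible of it).
- robot.tip_of(name, camera): "point" ([x, y, z] in m, in the coordinates of the camera as it stood for that picture, good to about 4 mm: a listed point, or the origin of a listed thing).
The state is a dict: "time": time; "q": joint angles; "joint_velocities": joint speeds; "joint_torque": joint torques, N m; "position": TCP position; "tool_rot": TCP orientation; "ft_force": force on the tool from outside, world axes, zero at the start; "moment": the same for the moment, N m; "grip_width": finger opening in m.
Only numpy, scipy, OpenCV 4.12 (cv2) and the standard library are available. Lean on these libraries where they do the work, as an engineer would, in place of code of your own. Each camera call takes 0.05 s, during which the arm holds its last target.

## Working session

There is one attempt and no reset: what is moved stays moved. The work goes in short steps, Python scripts to look and compute and a shell command to move; the robot and the scene stay as the last step left them, time stands still between calls to the robot, and variables do not carry over. Pictures are saved under pics/ and viewed, and the job is handed in when it is done.

```bash
mkdir -p pics; ls
cat > h.py <<'E'
import numpy as np, cv2
from rig import robot
from scipy.spatial.transform import Rotation as R
def cal(n):
    c=robot.calibration(n); Rm=cv2.Rodrigues(np.array(c['rvec'],float))[0]; return c,Rm,np.array(c['tvec'],float).ravel()
def shot(n,f):
    im=robot.camera(n); cv2.imwrite('pics/'+f+'.png',im[:,:,::-1]); return im
def tip(name,cam,k=2):
    c,Rm,t=cal(cam); r=robot.tip_of(name,cam)
    return [(round(d['confidence'],2),np.round(Rm.T@(np.array(d['point'])-t),4)) for d in r[:k]]
def proj(p,cam):
    c,Rm,t=cal(cam); q=Rm@np.array(p)+t; return np.array([c['fx']*q[0]/q[2]+c['cx'],c['fy']*q[1]/q[2]+c['cy']])
def ray(u,v,cam):
    c,Rm,t=cal(cam); d=Rm.T@np.array([(u-c['cx'])/c['fx'],(v-c['cy'])/c['fy'],1]); return -Rm.T@t,d
def atz(u,v,cam,z):
    o,d=ray(u,v,cam); return o+d*(z-o[2])/d[2]
def st():
    o=robot.get_obs(); print('t',o['time'],'p',np.round(o['position'],4),'q',np.round(o['q'],3)); r=R.from_quat(o['tool_rot']); print(np.round(r.as_matrix(),3)); print('F',np.round(o['ft_force'],2),'M',np.round(o['moment'],2),'w',o['grip_width']); return o,r
E
python3 - <<'E'
from h import *
st()
for n in ['scene','side','wrist']:
    shot(n,n+'0'); c,Rm,t=cal(n); print(n,np.round(-Rm.T@t,3),np.round(Rm[2],2))
    for k in ['acc_bulb','acc_neck','cup_seat','bail_hinge','bail_bar','latch_mouth','tape_roll','cutting_head','stand']:
        print(k,tip(k,n))
E
```

```text
pics
t 0.0 p [0.2411 0.5758 0.2216] q [ 0.996  0.528  1.434  0.     1.181 -0.179]
[[ 0.386  0.922 -0.001]
 [ 0.922 -0.386 -0.002]
 [-0.002 -0.    -1.   ]]
F [-0.68 -0.18  0.78] M [-0.04 -0.01 -0.01] w 0.08682039060525987
scene [-0.402 -0.514  0.798] [ 0.72  0.43 -0.55]
acc_bulb []
acc_neck [(0.95, array([ 0.5716, -0.1543,  0.038 ])), (0.73, array([ 0.5486, -0.2115,  0.027 ]))]
cup_seat [(0.86, array([0.5345, 0.0959, 0.0488]))]
bail_hinge [(0.98, array([0.627 , 0.0905, 0.0825]))]
bail_bar [(0.62, array([0.6596, 0.0825, 0.2314]))]
latch_mouth [(0.84, array([0.4679, 0.1008, 0.0684]))]
tape_roll [(0.95, array([ 0.5464, -0.2125,  0.0011])), (0.74, array([0.6273, 0.0854, 0.0854]))]
cutting_head [(0.5, array([0.6433, 0.4267, 0.0008]))]
stand [(0.69, array([ 5.32e-01,  9.73e-02, -1.00e-04])), (0.32, array([ 0.5472, -0.2087,  0.0321]))]
side [ 0.075 -0.685  0.753] [ 0.41  0.69 -0.6 ]
acc_bulb [(0.77, array([ 0.5462, -0.2167,  0.0345]))]
acc_neck [(0.89, array([ 0.5724, -0.1497,  0.0362]))]
cup_seat [(0.72, array([0.5363, 0.0939, 0.0512]))]
bail_hinge [(0.97, array([0.6298, 0.0874, 0.0815]))]
bail_bar [(0.81, array([0.6557, 0.0854, 0.2317]))]
latch_mouth [(0.88, array([0.4698, 0.1026, 0.0763])), (0.35, array([0.5348, 0.093 , 0.0007]))]
tape_roll [(0.86, array([ 0.5446, -0.2107,  0.0048]))]
cutting_head [(0.54, array([0.6438, 0.4282, 0.0018]))]
stand [(0.71, array([ 5.329e-01,  9.220e-02, -5.000e-04]))]
wrist [0.167 0.607 0.385] [ 0.27 -0.11 -0.96]
acc_bulb []
acc_neck []
cup_seat []
bail_hinge []
bail_bar []
latch_mouth []
tape_roll []
cutting_head []
stand []
```

View pics/scene0.png

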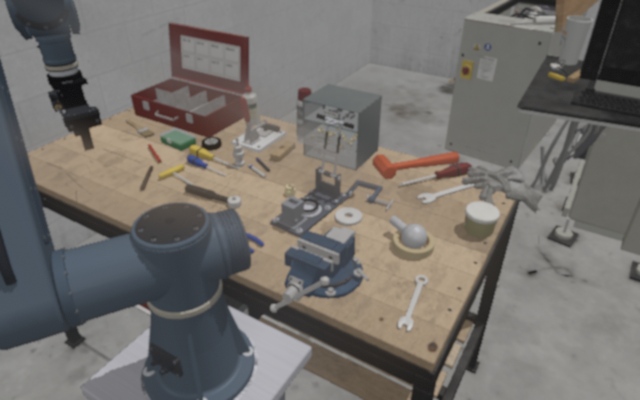

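View pics/side0.png

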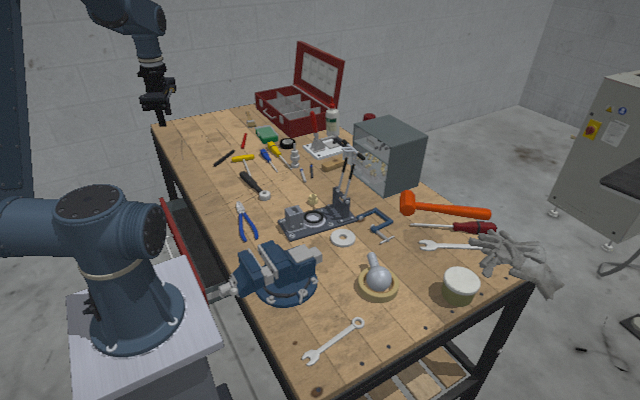

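View pics/wrist0.png

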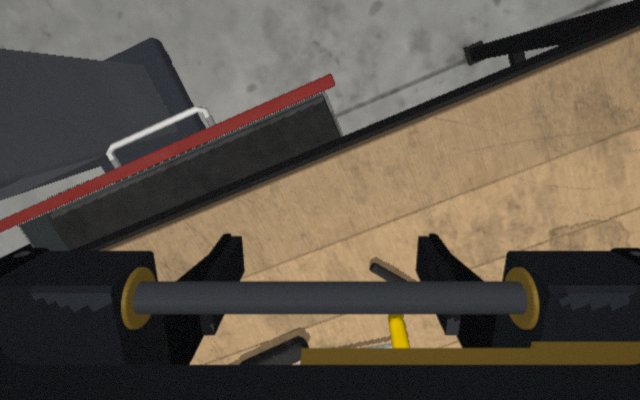

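Run:
```python
from h import *
im=cv2.imread('pics/side0.png')
cv2.imwrite('pics/side0z.png',cv2.resize(im[130:330,220:460],None,fx=3,fy=3,interpolation=cv2.INTER_CUBIC)[:600])
im=cv2.imread('pics/scene0.png')
cv2.imwrite('pics/scene0z.png',cv2.resize(im[80:270,220:460],None,fx=3,fy=3,interpolation=cv2.INTER_CUBIC))
for n in ['side','scene']: print(n,proj([.6435,.4275,0],n),proj([.6435,.4275,.098],n),proj([.534,.095,.0295],n))
```

```text
side [294.70538811 166.14153531] [294.02089319 143.46573099] [313.55888372 215.42155098]
scene [239.41690735 164.92357075] [236.58291555 137.77401459] [307.75849056 203.95070614]
```

View pics/side0z.png

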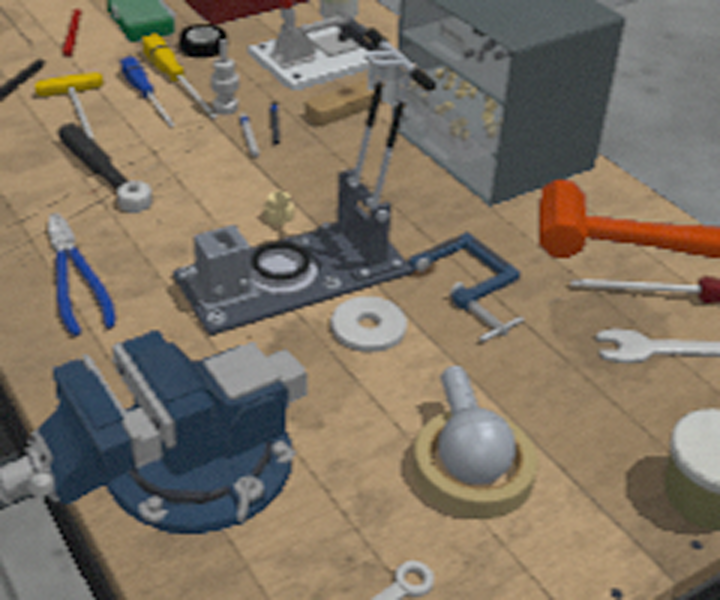

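View pics/scene0z.png

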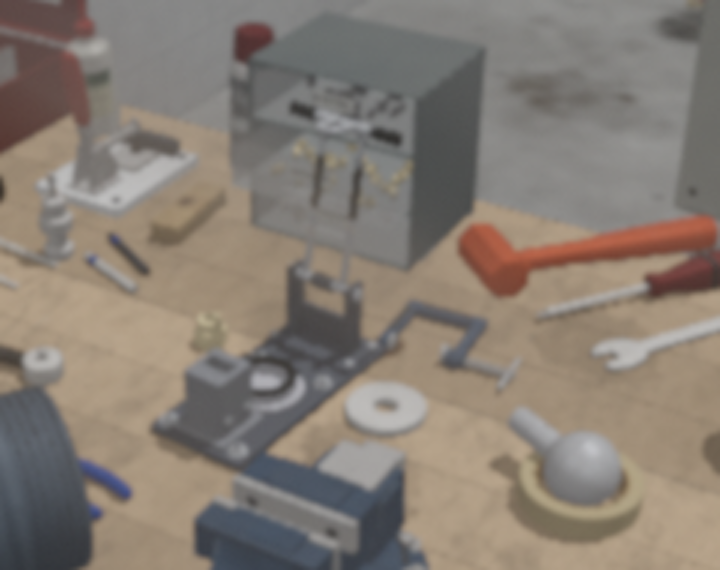

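```bash
python3 -m creep '{"dp":[[0,0,-4],[-3.2,3.45,0],[-3.2,3.45,0],[-3.2,3.45,0],[-3.2,3.45,0],[-3.2,3.45,0],[-3.2,3.45,0],[-3.2,3.45,0],[-3.2,3.45,0],[-3.2,3.45,0],[-3.2,3.45,0],[-3.2,3.45,0],[-3.2,3.45,0],[-3.2,3.45,0],[-3.2,3.45,0],[-3.2,3.45,0],[-3.2,3.45,0],[-3.2,3.45,0]],"turn":[[0,0,0],[0,0,0],[0,0,0],[0,0,0],[0,0,0],[0,0,0],[0,0,0],[0,0,0],[0,0,0],[0,0,0],[0,0,0],[0,0,0],[0,0,0],[0,0,0],[0,0,0],[0,0,0],[0,0,0],[0,0,0]]}' -1
python3 -m creep '{"dp":[[0,0,0],[0,0,0],[0,0,0],[0,0,0],[0,0,0],[0,0,0],[0,0,0],[0,0,0],[0,0,0],[0,0,0],[0,0,0]],"turn":[[0,0,8.2],[0,0,8.2],[0,0,8.2],[0,0,8.2],[0,0,8.2],[0,0,8.2],[0,0,8.2],[0,0,8.2],[0,0,8.2],[0,0,8.2],[0,0,8.2]]}'
python3 - <<'E'
from h import *
st()
for n in ['side','wrist','scene']:
    shot(n,n+'1')
    for k in ['acc_bulb','acc_neck','accumulator','cup_seat','bail_hinge','bail_bar','latch_mouth','tape_roll']:
        print(n,k,tip(k,n))
print(atz(387,197,'side',0),atz(355,180,'side',0))
E
```

```text
time: 3.3
position: [0.5728, -0.1539, 0.2627]
tool_rot: [0.833, 0.554, 0.0, 0.0]
ft_force: [0.3, 1.1, -0.1]
grip_width: 0.0873
time: 4.4
position: [0.5722, -0.1519, 0.2626]
tool_rot: [0.979, -0.202, -0.0, -0.0]
ft_force: [0.3, -0.1, 0.5]
grip_width: 0.0873
t 4.4 p [ 0.5722 -0.1519  0.2626] q [-0.448  0.44   1.471  0.     1.231 -0.042]
[[ 0.919 -0.395 -0.   ]
 [-0.395 -0.919  0.   ]
 [-0.    -0.    -1.   ]]
F [ 0.29 -0.08  0.49] M [-0.12  0.13  0.01] w 0.08730912720333382
side acc_bulb [(0.65, array([ 0.5439, -0.2151,  0.0313]))]
side acc_neck [(0.67, array([ 0.5725, -0.1489,  0.036 ]))]
side accumulator [(0.7, array([ 0.5427, -0.2122,  0.029 ]))]
side cup_seat [(0.73, array([0.5319, 0.0948, 0.052 ]))]
side bail_hinge [(0.93, array([0.6298, 0.09  , 0.0815]))]
side bail_bar [(0.43, array([ 0.5734, -0.1504,  0.0365]))]
side latch_mouth [(0.95, array([0.4701, 0.0998, 0.0775])), (0.25, array([0.6282, 0.0888, 0.0803]))]
side tape_roll [(0.72, array([ 0.5457, -0.2102,  0.0038]))]
wrist acc_bulb [(0.71, array([ 0.5422, -0.2092,  0.0333]))]
wrist acc_neck [(0.77, array([ 0.5724, -0.1523,  0.0
[... 186 characters left out ...]
)]
wrist tape_roll [(0.52, array([ 0.543, -0.214,  0.034]))]
scene acc_bulb [(0.85, array([ 0.5473, -0.2085,  0.0306])), (0.62, array([ 0.5368,  0.095 , -0.    ]))]
scene acc_neck [(0.87, array([ 0.5718, -0.1543,  0.038 ]))]
scene accumulator [(0.88, array([ 0.552 , -0.2096,  0.0287]))]
scene cup_seat [(0.87, array([0.5333, 0.0959, 0.0492]))]
scene bail_hinge [(0.9, array([0.6268, 0.0882, 0.083 ]))]
scene bail_bar [(0.97, array([0.6576, 0.0849, 0.2318]))]
scene latch_mouth [(0.64, array([0.4704, 0.1021, 0.0715]))]
scene tape_roll [(0.66, array([ 5.475e-01, -2.119e-01,  5.000e-04])), (0.54, array([0.5341, 0.0954, 0.0535]))]
[0.82370162 0.08806985 0.        ] [0.78979617 0.23080595 0.        ]
```

View pics/wrist1.png

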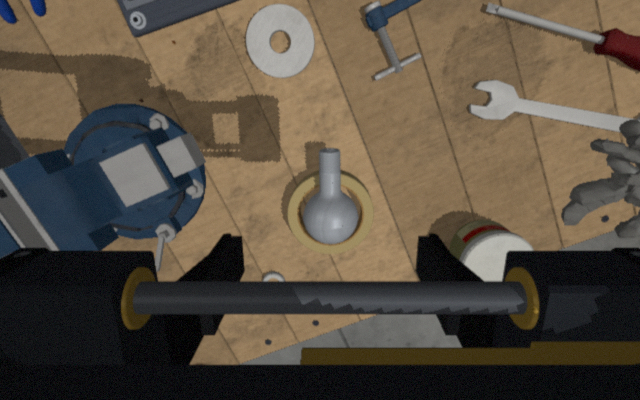

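Run:
```python
from h import *
m=robot.masks_of('accumulator','wrist')
for d in m[:2]:
    p=d['pixels']; ys,xs=np.nonzero(p); print(d['confidence'],len(xs),xs.min(),xs.max(),ys.min(),ys.max())
    for y in range(ys.min(),ys.max()+1,6):
        r=xs[ys==y]
        if len(r): print(y,r.min(),r.max())
```

```text
0.94 3229 303 357 148 245
148 329 330
154 319 339
160 319 339
166 319 339
172 319 339
178 319 340
184 319 340
190 319 340
196 313 347
202 308 352
208 305 355
214 304 357
220 303 357
226 305 355
232 308 352
238 313 347
244 327 334
```

Run:
```python
from h import *
a=atz(329.2,152,'wrist',.040); b=atz(329.5,190,'wrist',.037); c=atz(330,217.5,'wrist',.033)
print(a,b,c); d=(a-c)[:2]; print(np.degrees(np.arctan2(d[1],d[0])),np.hypot(*d))
print(proj([.572,-.152,.038],'wrist'))
```

```text
[ 0.57547263 -0.14041623  0.04      ] [ 0.55863691 -0.1810484   0.037     ] [ 0.54564433 -0.21326016  0.033     ]
67.7317645712302 0.07871445380242871
[330.39445875 162.47122512]
```

Run:
```python
from h import *
def tri(l):
    A=np.zeros((3,3));b=np.zeros(3)
    for u,v,c in l:
        o,d=ray(u,v,c); d/=np.linalg.norm(d); P=np.eye(3)-np.outer(d,d); A+=P;b+=P@o
    x=np.linalg.solve(A,b); return x,[np.round(proj(x,c)-[u,v],1) for u,v,c in l]
im=cv2.imread('pics/wrist1.png'); cv2.imwrite('pics/w1z.png',cv2.resize(im[90:250,0:240],None,fx=3,fy=3))
im=cv2.imread('pics/side1.png'); cv2.imwrite('pics/s1z.png',cv2.resize(im[200:330,210:410],None,fx=4,fy=4))
print(tri([(186,135,'wrist'),(317,247,'side')]))
for z in (.05,.08,.1): print(z,atz(205,172,'wrist',z),atz(190,135,'wrist',z))
```

```text
(array([ 0.45144227, -0.06442705,  0.06547535]), [array([-0., -0.]), array([0., 0.])])
0.05 [ 0.44411687 -0.10661621  0.05      ] [ 0.44883064 -0.06547753  0.05      ]
0.08 [ 0.45678293 -0.10436822  0.08      ] [ 0.46111931 -0.06652313  0.08      ]
0.1 [ 0.46522696 -0.10286955  0.1       ] [ 0.46931176 -0.0672202   0.1       ]
```

View pics/w1z.png

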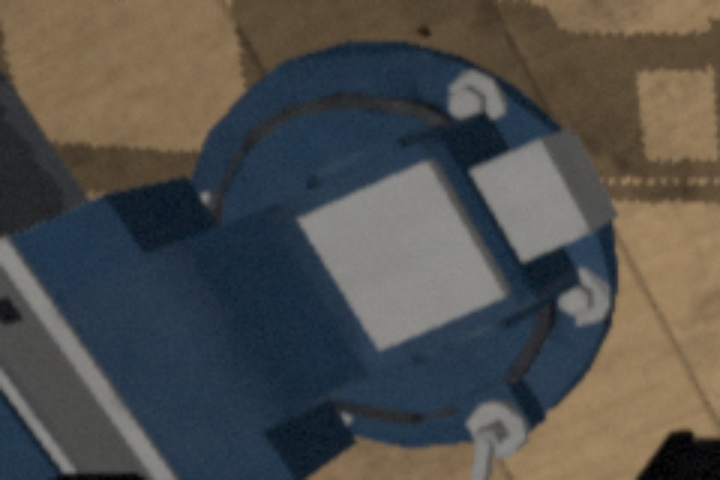

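View pics/s1z.png

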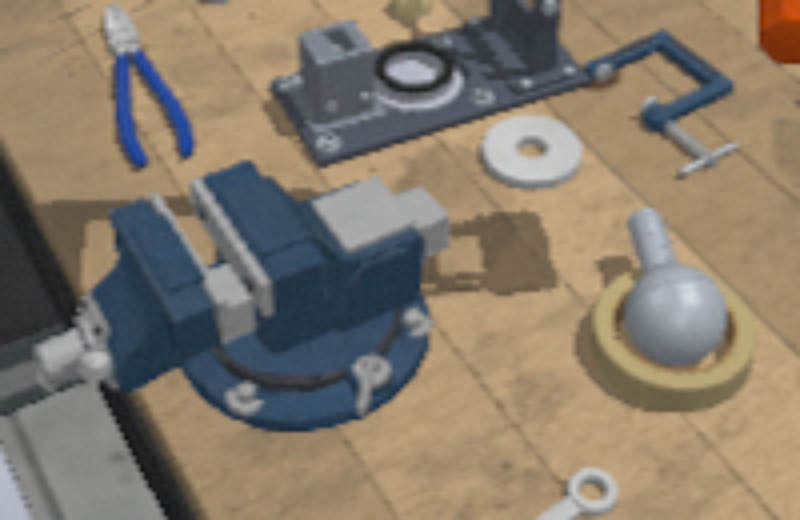

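```bash
python3 -m creep '{"dp":[[0,0,4.5],[0,0,4.5],[0,0,4.5],[0,0,4.5],[0,0,3],[0,0,2],[0,0,0.9],[0,0,0],[0,0,0]],"turn":[[0,0,0],[0,0,0],[0,0,0],[0,0,0],[0,0,0],[0,0,0],[0,0,0],[0,0,0],[0,0,0]]}' -1
python3 -m creep '{"dp":[[0,0,0],[0,0,0],[0,0,0],[0,0,0],[0,0,0],[0,0,0],[0,0,0],[0,0,0]],"turn":[[0,0,0],[0,0,0],[0,0,0],[0,0,0],[0,0,0],[0,0,0],[0,0,0],[0,0,0]]}' 1 12
python3 - <<'E'
from h import *
st()
for n in ['side','wrist']: shot(n,n+'2')
im=cv2.imread('pics/side2.png'); cv2.imwrite('pics/s2z.png',cv2.resize(im[180:330,280:460],None,fx=4,fy=4))
E
```

```text
time: 6.7
position: [0.573, -0.1523, 0.0244]
tool_rot: [0.98, -0.199, 0.001, 0.0]
ft_force: [-0.2, 0.3, 0.7]
grip_width: 0.0872
time: 7.5
position: [0.5721, -0.1519, 0.0235]
tool_rot: [0.98, -0.199, -0.0, -0.0]
ft_force: [-0.1, -0.2, 0.9]
grip_width: 0.031
t 7.5 p [ 0.5721 -0.1519  0.0235] q [-0.448  0.766  1.652 -0.     0.724 -0.048]
[[ 0.921 -0.39  -0.   ]
 [-0.39  -0.921  0.   ]
 [-0.     0.    -1.   ]]
F [-0.08 -0.18  0.86] M [-0.13  0.08  0.02] w 0.031032818173497154
```

View pics/s2z.png

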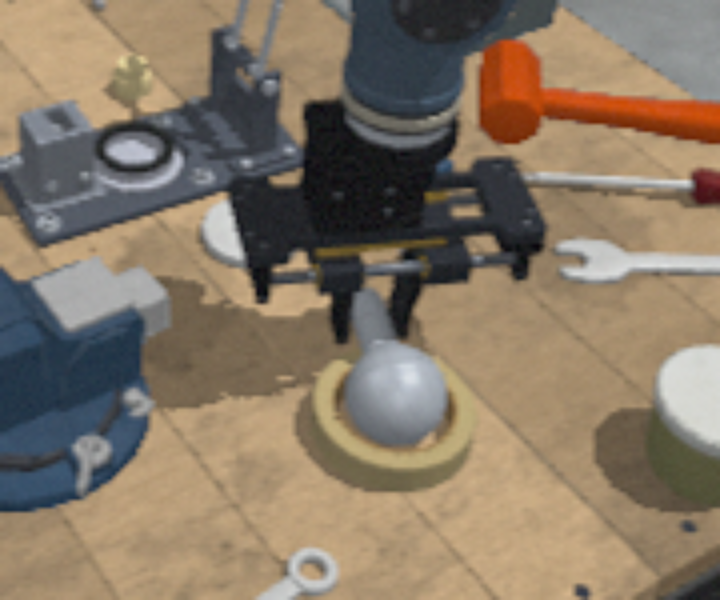

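View pics/wrist2.png

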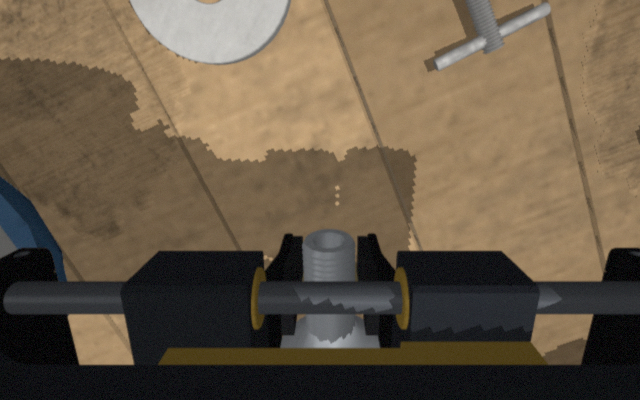

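```bash
python3 -m creep '{"dp":[[0,0,0],[0,0,0],[0,0,0],[0,0,0]],"turn":[[0,0,0],[0,0,0],[0,0,0],[0,0,0]]}' 1 15
python3 -m creep '{"dp":[[0,0.1,-0.68],[0,0.18,-0.67],[0,0.25,-0.64],[0,0.31,-0.62],[0,0.38,-0.58],[0,0.44,-0.54],[0,0,0]],"turn":[[0,0,0],[0,0,0],[0,0,0],[0,0,0],[0,0,0],[0,0,0],[0,0,0]]}'
python3 - <<'E'
from h import *
st()
for n in ['side','wrist']: shot(n,n+'3')
im=cv2.imread('pics/side3.png'); cv2.imwrite('pics/s3z.png',cv2.resize(im[180:330,280:460],None,fx=4,fy=4))
for n in ['side','wrist']: print(tip('acc_bulb',n),tip('acc_neck',n))
E
```

```text
time: 8.0
position: [0.5722, -0.152, 0.0235]
tool_rot: [0.98, -0.199, 0.0, 0.0]
ft_force: [-0.5, 0.1, -0.2]
grip_width: 0.0235
time: 8.7
position: [0.5657, -0.1678, 0.0618]
tool_rot: [0.98, -0.199, 0.0, -0.0]
ft_force: [0.1, 0.4, -1.0]
grip_width: 0.0233
t 8.7 p [ 0.5657 -0.1678  0.0618] q [-0.478  0.702  1.645  0.     0.794 -0.077]
[[ 0.921 -0.391  0.001]
 [-0.391 -0.921 -0.   ]
 [ 0.001 -0.    -1.   ]]
F [ 0.1   0.42 -1.04] M [ 0.05  0.07 -0.06] w 0.02326816716997938
[(0.85, array([ 0.5453, -0.219 ,  0.0379]))] [(0.96, array([ 0.5656, -0.1655,  0.0768]))]
[] [(0.88, array([ 0.5639, -0.1679,  0.0679]))]
```

View pics/s3z.png

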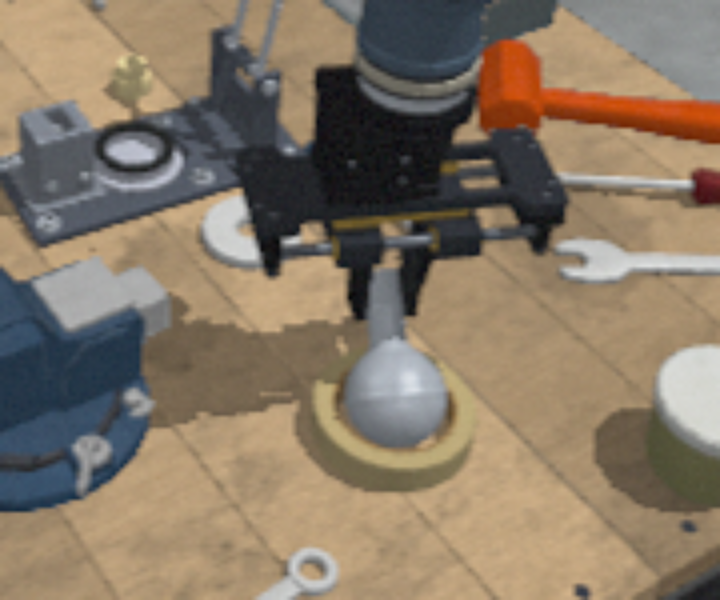

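View pics/wrist3.png

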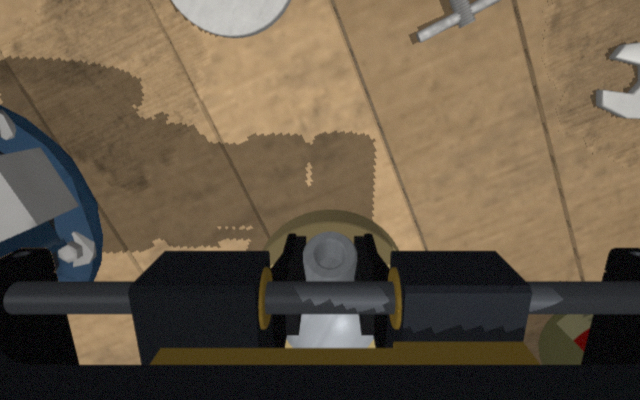

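Pivoting works: the neck now leans about 40° up with the ball still on the bench. I'll continue the arc.

```bash
python3 -m creep '{"dp":[[0,0.48,-0.48],[0,0.54,-0.44],[0,0.58,-0.38],[0,0.62,-0.31],[0,0.64,-0.25],[0,0.67,-0.18],[0,0.68,-0.10],[0,0.69,-0.03],[0,0,0],[0,0,0]],"turn":[[0,0,0],[0,0,0],[0,0,0],[0,0,0],[0,0,0],[0,0,0],[0,0,0],[0,0,0],[0,0,0],[0,0,0]]}'
python3 - <<'E'
from h import *
st()
for n in ['side','wrist','scene']: shot(n,n+'4')
im=cv2.imread('pics/side4.png'); cv2.imwrite('pics/s4z.png',cv2.resize(im[180:330,280:460],None,fx=4,fy=4))
for n in ['side','scene','wrist']: print(tip('acc_bulb',n),tip('acc_neck',n))
E
```

```text
time: 10.0
position: [0.5471, -0.2131, 0.0837]
tool_rot: [0.98, -0.199, 0.001, 0.0]
ft_force: [-0.1, 1.9, 5.9]
grip_width: 0.0236
t 10.0 p [ 0.5471 -0.2131  0.0837] q [-0.562  0.665  1.643 -0.     0.832 -0.161]
[[ 0.921 -0.39   0.002]
 [-0.39  -0.921 -0.001]
 [ 0.002  0.001 -1.   ]]
F [-0.1   1.89  5.89] M [ 0.27  0.19 -0.02] w 0.02362440544278163
[(0.66, array([ 0.5398, -0.2276,  0.0362]))] [(0.89, array([ 0.5455, -0.2076,  0.0928]))]
[(0.71, array([ 0.5417, -0.2214,  0.0306])), (0.36, array([ 0.644 ,  0.4256, -0.0047]))] [(0.63, array([ 0.5459, -0.2145,  0.097 ]))]
[(0.83, array([ 0.5392, -0.2236,  0.0329]))] [(0.85, array([ 0.5452, -0.212 ,  0.0916]))]
```

View pics/s4z.png

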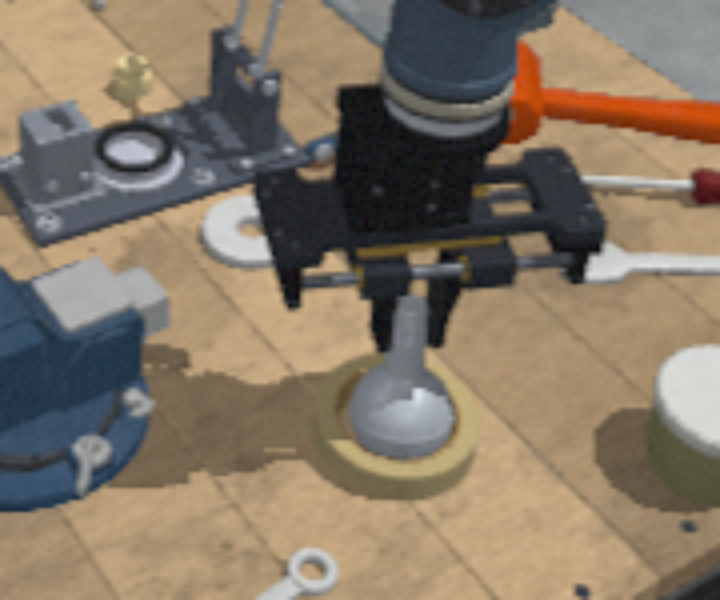

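View pics/wrist4.png

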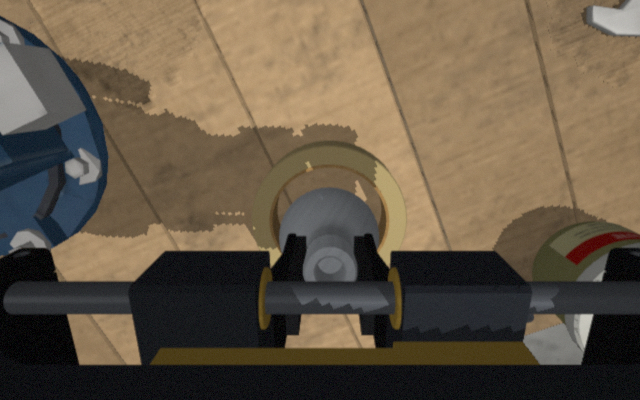

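```bash
python3 -m creep '{"dp":[[0,0,0],[0,0,0],[0,0,0],[0,0,-0.5],[0,0,-1],[0,0,-2],[0,0,-3],[0,0,-3],[0,0,-2],[0,0,-1],[0,0,0]],"turn":[[0,0,0],[0,0,0],[0,0,0],[0,0,0],[0,0,0],[0,0,0],[0,0,0],[0,0,0],[0,0,0],[0,0,0],[0,0,0]]}' 1 50
python3 - <<'E'
from h import *
st()
for n in ['side','scene']: shot(n,n+'5')
im=cv2.imread('pics/side5.png'); cv2.imwrite('pics/s5z.png',cv2.resize(im[140:330,270:470],None,fx=3,fy=3))
for n in ['side','scene']: print(tip('acc_bulb',n),tip('acc_neck',n))
E
```

```text
time: 11.55
position: [0.5471, -0.2128, 0.2087]
tool_rot: [0.98, -0.199, 0.001, 0.001]
ft_force: [-0.0, 0.1, -5.1]
grip_width: 0.023
t 11.55 p [ 0.5471 -0.2128  0.2087] q [-0.561  0.491  1.547 -0.     1.101 -0.161]
[[ 0.921 -0.39   0.002]
 [-0.39  -0.921 -0.002]
 [ 0.003  0.001 -1.   ]]
F [-0.01  0.08 -5.1 ] M [-0.1   0.05 -0.  ] w 0.022977355442349107
[(0.9, array([ 0.5364, -0.2288,  0.1598])), (0.39, array([0.6589, 0.0855, 0.2311]))] [(0.8, array([ 0.5488, -0.2103,  0.2193]))]
[(0.84, array([ 0.5413, -0.2203,  0.1527]))] [(0.74, array([ 0.5461, -0.2124,  0.2208]))]
```

View pics/s5z.png

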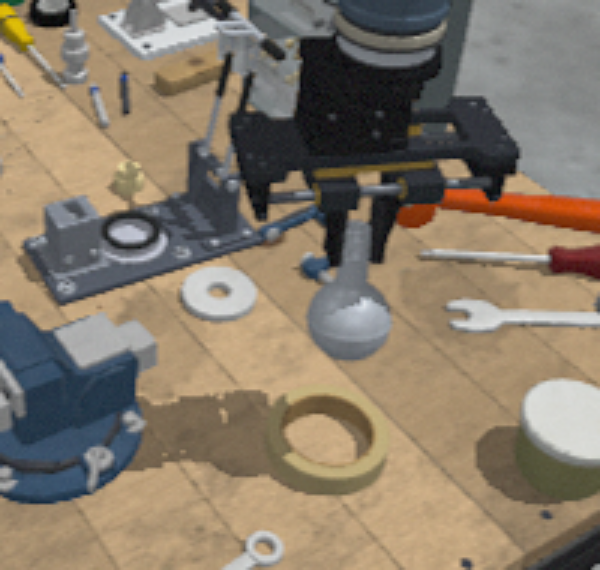

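```bash
python3 -m creep '{"dp":[[-0.7,-1.37,0],[-1.43,-2.75,0],[-1.43,-2.75,0],[-1.43,-2.75,0],[-1.43,-2.75,0],[-1.43,-2.75,0],[-1.43,-2.75,0],[-1.43,-2.75,0],[-1.43,-2.75,0],[-1.43,-2.75,0],[-0.7,-1.37,0]],"turn":[[0,0,0],[0,0,0],[0,0,0],[0,0,0],[0,0,0],[0,0,0],[0,0,0],[0,0,0],[0,0,0],[0,0,0],[0,0,0]]}'
python3 -m creep '{"dp":[[0,0,0],[0,0,0],[0,0,0],[0,0,0],[0,0,0],[0,0,0],[0,0,0],[0,0,0],[0,0,0],[0,0,0],[0,0,0],[0,0,0],[0,0,0],[0,0,0]],"turn":[[0,0,-8.4],[0,0,-8.4],[0,0,-8.4],[0,0,-8.4],[0,0,-8.4],[0,0,-8.4],[0,0,-8.4],[0,0,-8.4],[0,0,-8.4],[0,0,-8.4],[0,0,-8.4],[0,0,-8.4],[0,0,-8.4],[0,0,0]]}'
python3 - <<'E'
from h import *
st()
for n in ['side','scene','wrist']: shot(n,n+'6')
im=cv2.imread('pics/side6.png'); cv2.imwrite('pics/s6z.png',cv2.resize(im[90:260,230:430],None,fx=3,fy=3))
for n in ['side','scene','wrist']:
  print(n,*[(k,tip(k,n,1)) for k in ['acc_bulb','acc_neck','cup_seat','latch_mouth','bail_hinge','bail_bar']])
E
```

```text
time: 12.95
position: [0.5207, 0.0998, 0.2073]
tool_rot: [0.98, -0.198, -0.001, -0.001]
ft_force: [-0.2, -1.5, -5.7]
grip_width: 0.023
time: 14.35
position: [0.5218, 0.0965, 0.2073]
tool_rot: [0.73, 0.684, -0.0, -0.0]
ft_force: [0.0, 0.1, -5.8]
grip_width: 0.0227
t 14.35 p [0.5218 0.0965 0.2073] q [-0.028  0.421  1.685 -0.     1.036 -1.533]
[[ 0.065  0.998 -0.001]
 [ 0.998 -0.065 -0.   ]
 [-0.    -0.001 -1.   ]]
F [ 0.03  0.07 -5.83] M [0.02 0.09 0.03] w 0.022691906750817815
side ('acc_bulb', [(0.61, array([0.5311, 0.0937, 0.1581]))]) ('acc_neck', [(0.87, array([0.5237, 0.099 , 0.2173]))]) ('cup_seat', []) ('latch_mouth', [(0.83, array([0.4708, 0.0989, 0.0782]))]) ('bail_hinge', []) ('bail_bar', [(0.56, array([0.6564, 0.0859, 0.239 ]))])
scene ('acc_bulb', [(0.86, array([0.5351, 0.0992, 0.1531]))]) ('acc_neck', [(0.72, array([0.5205, 0.0989, 0.2195]))]) ('cup_seat', [(0.57, array([0.5336, 0.0969, 0.0515]))]) ('latch_mouth', []) ('bail_hinge', [(0.3, array([0.5202, 0.0954, 0.2157]))]) ('bail_bar', [(0.81, array([0.6597, 0.0861, 0.2293]))])
wrist ('acc_bulb', [(0.89, array([0.5325, 0.097 , 0.1564]))]) ('acc_neck', [(0.92, array([0.5193, 0.0998, 0.2147]))]) ('cup_seat', []) ('latch_mouth', [(0.92, array([0.4736, 0.1023, 0.0736]))]) ('bail_hinge', []) ('bail_bar', [])
```

View pics/s6z.png

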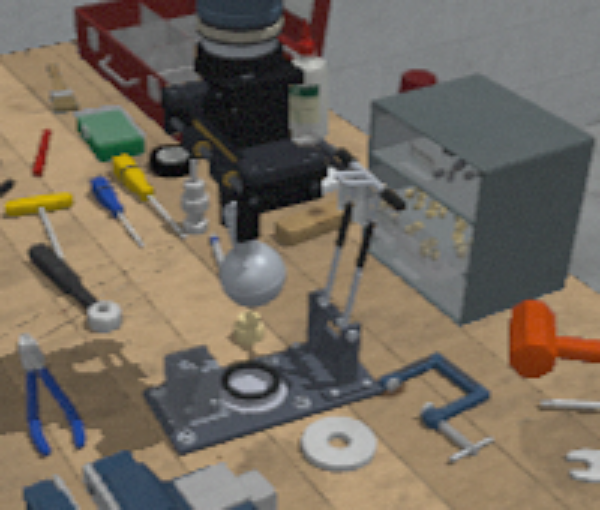

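View pics/wrist6.png

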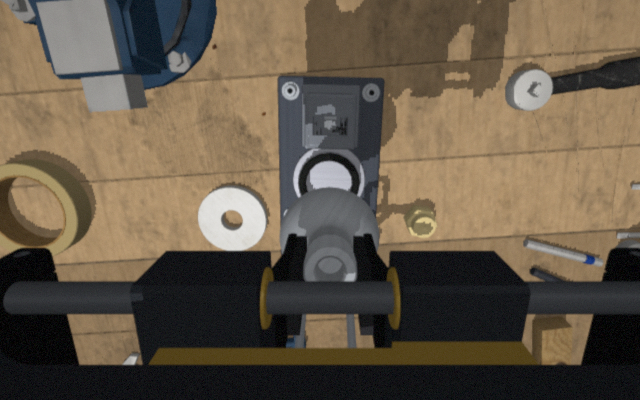

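Run:
```python
from h import *
im=cv2.imread('pics/wrist6.png'); z=cv2.resize(im[60:290,250:410],None,fx=4,fy=4,interpolation=cv2.INTER_CUBIC)
cv2.imwrite('pics/w6z.png',z[:600])
m=robot.masks_of('accumulator','wrist')
p=m[0]['pixels']; ys,xs=np.nonzero(p); print(m[0]['confidence'],xs.min(),xs.max(),ys.min(),ys.max())
# predicted ring projections for a candidate cup
for c in [(.5335,.0955)]:
    for a in range(0,360,90):
        t=np.radians(a); print(a,proj([c[0]+.027*np.cos(t),c[1]+.027*np.sin(t),.0295],'wrist').round(1))
# predicted ball outline
for b in [(.5325,.097,.1564)]:
    print(proj(b,'wrist'))
```

```text
0.9 279 379 188 281
0 [331.3 210.1]
90 [356.8 182.7]
180 [327.8 157.6]
270 [302.4 186.1]
[331.69440305 233.83149717]
```

View pics/w6z.png

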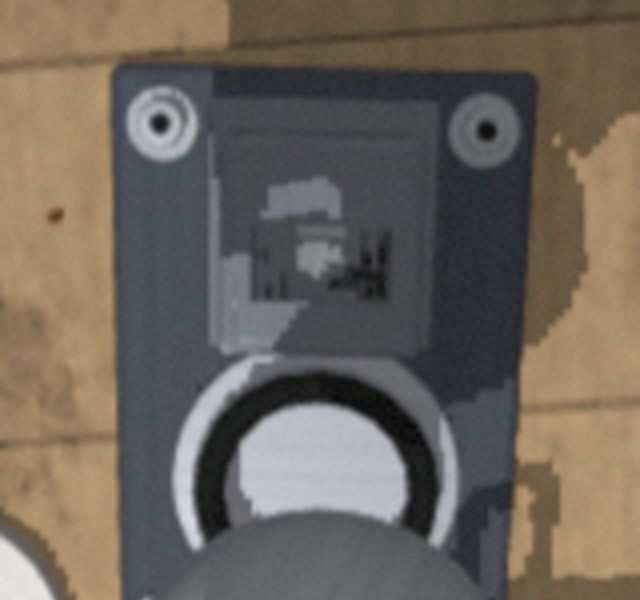

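Run:
```python
from h import *
from scipy.optimize import least_squares
m=robot.masks_of('accumulator','wrist')[0]['pixels']; ys,xs=np.nonzero(m)
pts=[]
for y in range(188,240,3):
    r=xs[ys==y]; 
    if y>191: pts+=[(r.min()-.5,y),(r.max()+.5,y)]
for x in range(300,360,4):
    c=ys[xs==x]; pts.append((x,c.min()-.5))
def f(c):
    e=[]
    for u,v in pts:
        o,d=ray(u,v,'wrist'); d/=np.linalg.norm(d); w=c-o; e.append(np.linalg.norm(w-d*(w@d))-.032)
    return e
s=least_squares(f,[.5325,.097,.156],loss='soft_l1',f_scale=.0005); print(s.x,np.abs(f(s.x)).max())
# ring fit
P=[(329.8,156.5),(303.9,177.5),(355.8,177.5)]
pw=[atz(u,v,'wrist',.0295)[:2] for u,v in P]; print(pw)
g=least_squares(lambda c:[np.hypot(*(p-c))-.027 for p in pw],[.5335,.0955]); print(g.x,g.fun)
```

```text
[0.5335217  0.09513451 0.15832327] 0.0005976975349232944
[array([0.50557385, 0.09752761]), array([0.52479753, 0.07071377]), array([0.5281132, 0.1217261])]
[0.53283611 0.0958049 ] [ 0.00031663 -0.00065264 -0.00065205]
```

```bash
python3 -m creep '{"dp":[[0.07,-0.07,1],[0,0,2],[0,0,2],[0,0,2],[0,0,1.5],[0,0,1],[0,0,0.5],[0,0,0],[0,0,0]],"turn":[[0,0,0],[0,0,0],[0,0,0],[0,0,0],[0,0,0],[0,0,0],[0,0,0],[0,0,0],[0,0,0]]}'
python3 - <<'E'
from h import *
st()
for n in ['side','scene','wrist']: shot(n,n+'7')
im=cv2.imread('pics/side7.png'); im2=cv2.imread('pics/wrist7.png')
cv2.imwrite('pics/z7.png',np.hstack([cv2.resize(im[150:250,260:390],None,fx=4,fy=4)[:400],cv2.resize(im2[150:350,270:390],None,fx=2,fy=2)]))
E
```

```text
time: 16.4
position: [0.5222, 0.0972, 0.108]
tool_rot: [0.73, 0.684, 0.0, 0.0]
ft_force: [-0.2, 0.0, -5.4]
grip_width: 0.0228
t 16.4 p [0.5222 0.0972 0.108 ] q [-0.027  0.572  1.772  0.     0.797 -1.532]
[[ 0.065  0.998  0.001]
 [ 0.998 -0.065 -0.   ]
 [ 0.     0.001 -1.   ]]
F [-0.21  0.01 -5.45] M [0.02 0.01 0.05] w 0.022808745017041686
```

View pics/z7.png

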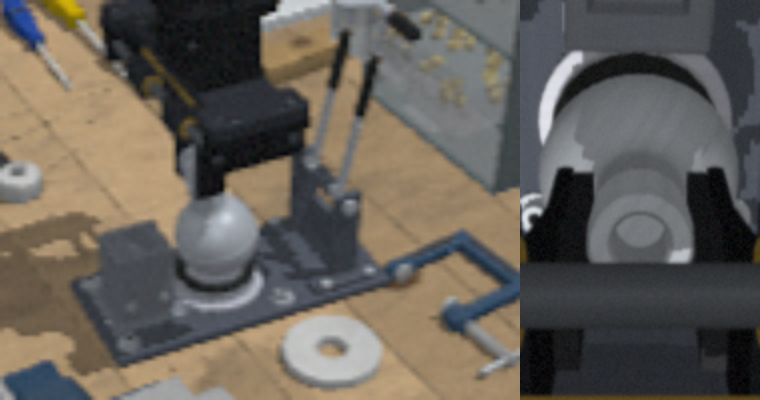

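```bash
python3 -m creep '{"dp":[[0,0,0.2],[0,0,0.2],[0,0,0.2],[0,0,0.1],[0,0,0]],"turn":[[0,0,0],[0,0,0],[0,0,0],[0,0,0],[0,0,0]]}'
python3 -m creep '{"dp":[[0,0,0.1],[0,0,0]],"turn":[[0,0,0],[0,0,0]]}'
python3 -m creep '{"dp":[[0,0,0.1],[0,0,0]],"turn":[[0,0,0],[0,0,0]]}'
```

```text
time: 17.05
position: [0.5212, 0.0969, 0.103]
tool_rot: [0.73, 0.684, -0.0, 0.0]
ft_force: [-5.7, -1.2, 13.8]
grip_width: 0.0228
time: 17.25
position: [0.521, 0.0968, 0.1029]
tool_rot: [0.729, 0.684, -0.0, 0.0]
ft_force: [-8.5, -2.6, 20.0]
grip_width: 0.023
time: 17.45
position: [0.5207, 0.0967, 0.1027]
tool_rot: [0.729, 0.684, -0.0, 0.0]
ft_force: [-9.7, -3.1, 26.8]
grip_width: 0.0229
```

```bash
cat >> h.py <<'E'
from scipy.optimize import least_squares
def ballfit(cam,x0,rows=None,fixz=None):
    m=robot.masks_of('accumulator',cam)[0]['pixels'].astype(np.uint8)
    cs=max(cv2.findContours(m,cv2.RETR_EXTERNAL,cv2.CHAIN_APPROX_NONE)[0],key=len).reshape(-1,2)
    c0=proj(x0,cam)
    cs=[p for p in cs if rows is None or rows(p,c0)]
    def f(c):
        c=np.array(c); 
        e=[]
        for u,v in cs:
            o,d=ray(u,v,cam); d=d/np.linalg.norm(d); w=c-o; e.append(np.linalg.norm(w-d*(w@d))-.0318)
        return np.array(e)
    if fixz is None: s=least_squares(f,x0,loss='soft_l1',f_scale=.0005); return s.x,np.sqrt(np.mean(f(s.x)**2)),len(cs)
    s=least_squares(lambda c:f([c[0],c[1],fixz]),x0[:2],loss='soft_l1',f_scale=.0005); return s.x,len(cs)
E
python3 -m creep '{"dp":[[0,0,-0.3],[0,0,0]],"turn":[[0,0,0],[0,0,0]]}'
python3 - <<'E'
from h import *
st()
for n in ['side','scene','wrist']: shot(n,n+'8')
up=lambda p,c:p[1]<c[1]+15
print(ballfit('wrist',[.532,.096,.052],lambda p,c:p[1]<c[1]-3 and True))
lo=lambda p,c:p[1]>c[1]-5
for n in ['side','scene']: print(n,ballfit(n,[.532,.096,.052],lo), proj([.532,.096,.052],n))
for n in ['side','scene','wrist']: print(n,tip('acc_bulb',n,1),tip('acc_neck',n,1),tip('cup_seat',n,1))
im=cv2.imread('pics/side8.png'); im2=cv2.imread('pics/wrist8.png')
cv2.imwrite('pics/z8.png',np.hstack([cv2.resize(im[150:250,260:360],None,fx=4,fy=4)[:400],cv2.resize(im2[150:350,230:430],None,fx=2,fy=2)]))
E
```

```text
time: 17.65
position: [0.5212, 0.0969, 0.103]
tool_rot: [0.73, 0.684, -0.0, 0.0]
ft_force: [-4.3, -1.3, 10.9]
grip_width: 0.0231
t 17.65 p [0.5212 0.0969 0.103 ] q [-2.700e-02  5.800e-01  1.776e+00 -1.000e-03  7.860e-01 -1.532e+00]
[[ 0.065  0.998 -0.   ]
 [ 0.998 -0.065 -0.001]
 [-0.001 -0.    -1.   ]]
F [-4.27 -1.29 10.89] M [-0.2   0.81  0.02] w 0.023067174737599293Traceback (most recent call last):
  File "<stdin>", line 5, in <module>
  File "h.py", line 31, in ballfit
    if fixz is None: s=least_squares(f,x0,loss='soft_l1',f_scale=.0005); return s.x,np.sqrt(np.mean(f(s.x)**2)),len(cs)
                       ~~~~~~~~~~~~~^^^^^^^^^^^^^^^^^^^^^^^^^^^^^^^^^^^
    return func(*args, **kwargs)
    result = trf(vector_fun.fun, vector_fun.jac, x0, f0, J0, lb, ub, ftol, xtol,
                 gtol, max_nfev, x_scale, loss_function, tr_solver,
                 tr_options.copy(), verbose, callback=callback_wrapped)
    return trf_no_bounds(
        fun, jac, x0, f0, J0, ftol, xtol, gtol, max_nfev, x_scale,
        loss_function, tr_solver, tr_options, verbose, callback=callback)
    f_new = fun(x_new)
    self._update_fun()
    ~~~~~~~~~~~~~~~~^^
    self.f = self.fun_wrapped(xp_copy(self.x))
             ~~~~~~~~~~~~~~~~^^^^^^^^^^^^^^^^^
    return np.atleast_1d(self.fun(x))
                         ~~~~~~~~^^^
    return self.f(x, *self.args, **self.kwargs)
           ~~~~~~^^^^^^^^^^^^^^^^^^^^^^^^^^^^^^
  File "h.py", line 29, in f
    o,d=ray(u,v,cam); d=d/np.linalg.norm(d); w=c-o; e.append(np.linalg.norm(w-d*(w@d))-.0318)
        ~~~^^^^^^^^^
  File "h.py", line 14, in ray
    c,Rm,t=cal(cam); d=Rm.T@np.array([(u-c['cx'])/c['fx'],(v-c['cy'])/c['fy'],1]); return -Rm.T@t,d
           ~~~^^^^^
  File "h.py", line 5, in cal
    c=robot.calibration(n); Rm=cv2.Rodrigues(np.array(c['rvec'],float))[0]; return c,Rm,np.array(c['tvec'],float).ravel()
ValueError: time passes only in moves, steps and waits
```

```bash
python3 - <<'E'
s=open('h.py').read()
s=s.replace("def cal(n):\n    c=","_C={}\ndef cal(n):\n    if n not in _C: _C[n]=cal_(n)\n    return _C[n]\ndef cal_(n):\n    c=")
open('h.py','w').write(s)
E
cat > look8.py <<'E'
from h import *
st()
for n in ['side','scene','wrist']: shot(n,n+'8')
print(ballfit('wrist',[.532,.096,.052],lambda p,c:p[1]<c[1]-3))
lo=lambda p,c:p[1]>c[1]-5
for n in ['side','scene']: print(n,ballfit(n,[.532,.096,.052],lo), proj([.532,.096,.052],n))
for n in ['side','scene','wrist']: print(n,tip('acc_bulb',n,1),tip('acc_neck',n,1),tip('cup_seat',n,1))
im=cv2.imread('pics/side8.png'); im2=cv2.imread('pics/wrist8.png')
cv2.imwrite('pics/z8.png',np.hstack([cv2.resize(im[150:250,260:360],None,fx=4,fy=4)[:400],cv2.resize(im2[150:350,230:430],None,fx=2,fy=2)]))
E
python3 look8.py
```

```text
t 17.85 p [0.5212 0.0969 0.1029] q [-2.700e-02  5.800e-01  1.776e+00 -1.000e-03  7.860e-01 -1.532e+00]
[[ 0.065  0.998 -0.001]
 [ 0.998 -0.065 -0.001]
 [-0.001 -0.001 -1.   ]]
F [-5.37 -2.52 11.52] M [-0.27  0.84  0.05] w 0.023066330440596403
(array([0.53340989, 0.09560981, 0.052733  ]), np.float64(0.00022531435484848984), 129)
side (array([0.54801354, 0.12222496, 0.02847617]), np.float64(0.001105094642764935), 38) [312.86135296 209.70536696]
scene (array([0.532, 0.096, 0.052]), np.float64(nan), 0) [306.93563998 197.40507035]
side [(0.91, array([0.5319, 0.0942, 0.0529]))] [(0.61, array([0.5211, 0.0984, 0.1123]))] [(0.72, array([0.5321, 0.095 , 0.0545]))]
scene [(0.93, array([0.5359, 0.1001, 0.047 ]))] [(0.8, array([0.5196, 0.097 , 0.1141]))] [(0.76, array([0.5323, 0.0949, 0.0506]))]
wrist [(0.95, array([0.5317, 0.0975, 0.0521]))] [(0.96, array([0.516 , 0.0951, 0.1102]))] []
  return _methods._mean(a, axis=axis, dtype=dtype,
  ret = ret.dtype.type(ret / rcount)
```

View pics/z8.png

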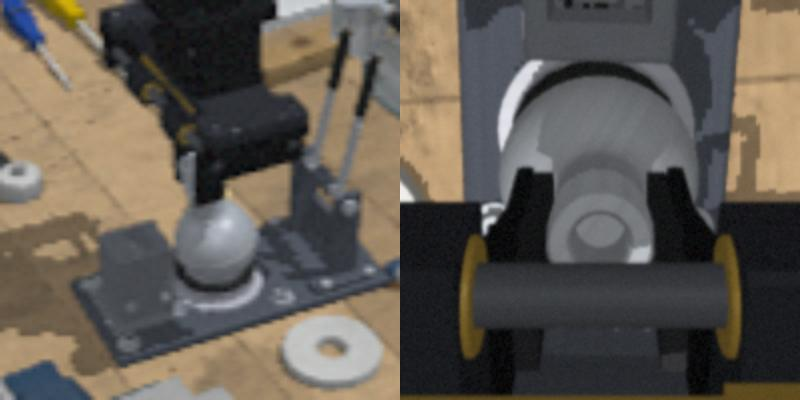

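```bash
python3 -m creep '{"dp":[[0,0,0],[0,0,0],[0,0,0]],"turn":[[0,0,0],[0,0,0],[0,0,0]]}' 1 8; python3 look8.py 2>/dev/null
```

```text
time: 18.9
position: [0.5211, 0.0967, 0.1026]
tool_rot: [0.73, 0.684, -0.001, -0.0]
ft_force: [-4.4, -3.7, 9.4]
grip_width: 0.0236
t 18.9 p [0.5211 0.0967 0.1026] q [-2.700e-02  5.810e-01  1.776e+00 -1.000e-03  7.860e-01 -1.532e+00]
[[ 0.065  0.998 -0.001]
 [ 0.998 -0.065 -0.001]
 [-0.001 -0.001 -1.   ]]
F [-4.38 -3.68  9.41] M [-0.44  0.79 -0.02] w 0.023613175987530682
(array([0.53378592, 0.09522761, 0.05052429]), np.float64(0.00022093532512028596), 131)
side (array([0.55249551, 0.13023956, 0.02349136]), np.float64(0.0008339384810987651), 37) [312.86135296 209.70536696]
scene (array([ 0.6069108 ,  0.14218118, -0.00539652]), np.float64(0.005065505548925049), 41) [306.93563998 197.40507035]
side [(0.8, array([0.5339, 0.0949, 0.0543]))] [(0.8, array([0.5188, 0.1015, 0.1133]))] [(0.69, array([0.5355, 0.0928, 0.0553]))]
scene [(0.56, array([0.5373, 0.0977, 0.0485]))] [(0.84, array([0.5196, 0.0973, 0.1157]))] []
wrist [(0.77, array([0.533 , 0.0943, 0.0519]))] [(0.75, array([0.5209, 0.0969, 0.111 ]))] []
```

```bash
python3 -m creep '{"dp":[[0,0,-0.1],[0,0.2,-0.03],[0,0.2,-0.03],[0,0.2,-0.03],[0,0.2,-0.02],[0,0.2,0],[0,0.2,0],[0,0,0],[0,0,0]],"turn":[[0,0,0],[0,0,0],[0,0,0],[0,0,0],[0,0,0],[0,0,0],[0,0,0],[0,0,0],[0,0,0]]}' 1 8; python3 look8.py 2>/dev/null
```

```text
time: 20.55
position: [0.5335, 0.0962, 0.1044]
tool_rot: [0.73, 0.684, -0.0, -0.0]
ft_force: [-3.5, -2.7, 9.7]
grip_width: 0.0234
t 20.55 p [0.5335 0.0962 0.1044] q [-2.800e-02  5.890e-01  1.745e+00 -1.000e-03  8.080e-01 -1.533e+00]
[[ 0.065  0.998 -0.001]
 [ 0.998 -0.065 -0.   ]
 [-0.    -0.001 -1.   ]]
F [-3.51 -2.66  9.75] M [-0.33  0.77 -0.03] w 0.023430524634666525
(array([0.5358581 , 0.0953112 , 0.05704171]), np.float64(0.00023525642793203333), 121)
side (array([0.52703311, 0.0838538 , 0.06910293]), np.float64(0.000908301511437947), 38) [312.86135296 209.70536696]
scene (array([0.57422369, 0.11998325, 0.02594759]), np.float64(0.003928845375602999), 39) [306.93563998 197.40507035]
side [(0.67, array([0.4708, 0.1001, 0.0761]))] [(0.94, array([0.533 , 0.0974, 0.1163]))] [(0.95, array([0.5332, 0.0966, 0.055 ]))]
scene [(0.86, array([0.5367, 0.0994, 0.0485]))] [(0.63, array([0.5298, 0.0971, 0.1178]))] [(0.32, array([0.6274, 0.0895, 0.0851]))]
wrist [(0.85, array([0.535 , 0.0959, 0.0567]))] [(0.87, array([0.5276, 0.0956, 0.1144]))] []
```

View pics/z8.png

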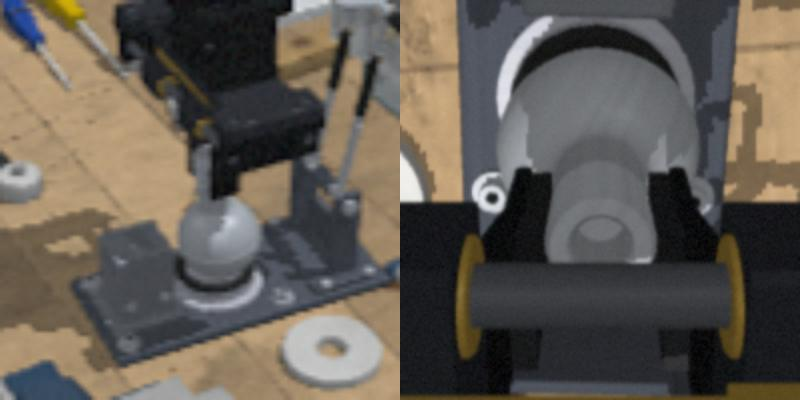

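```bash
python3 -m creep '{"dp":[[0,-0.1,0],[0,-0.15,0],[0,0,0],[0,0,0]],"turn":[[0,0,0],[0,0,0],[0,0,0],[0,0,0]]}' 1 4; python3 look8.py 2>/dev/null
```

```text
time: 21.7
position: [0.5311, 0.0965, 0.1036]
tool_rot: [0.73, 0.684, -0.0, -0.0]
ft_force: [-2.7, -1.6, 2.1]
grip_width: 0.0238
t 21.7 p [0.5311 0.0965 0.1036] q [-0.027  0.588  1.752 -0.     0.802 -1.533]
[[ 0.065  0.998 -0.   ]
 [ 0.998 -0.065  0.   ]
 [-0.    -0.    -1.   ]]
F [-2.75 -1.56  2.06] M [-0.16  0.4   0.01] w 0.023804382883462136
(array([0.53490322, 0.09535403, 0.05624465]), np.float64(0.00025058625741600026), 125)
side (array([0.52881832, 0.08613034, 0.06400935]), np.float64(0.0007426112300548317), 38) [312.86135296 209.70536696]
scene (array([ 0.66351131,  0.17681431, -0.04570773]), np.float64(0.004466302177870797), 37) [306.93563998 197.40507035]
side [(0.62, array([0.5374, 0.0897, 0.054 ]))] [(0.57, array([0.5277, 0.0997, 0.115 ]))] [(0.96, array([0.533 , 0.0928, 0.0546]))]
scene [(0.74, array([0.5352, 0.0961, 0.0011]))] [(0.97, array([0.5266, 0.0969, 0.1176]))] [(0.7, array([0.5346, 0.0987, 0.0553]))]
wrist [(0.68, array([0.5351, 0.0963, 0.054 ]))] [(0.96, array([0.5243, 0.0937, 0.1126]))] []
```

View pics/z8.png

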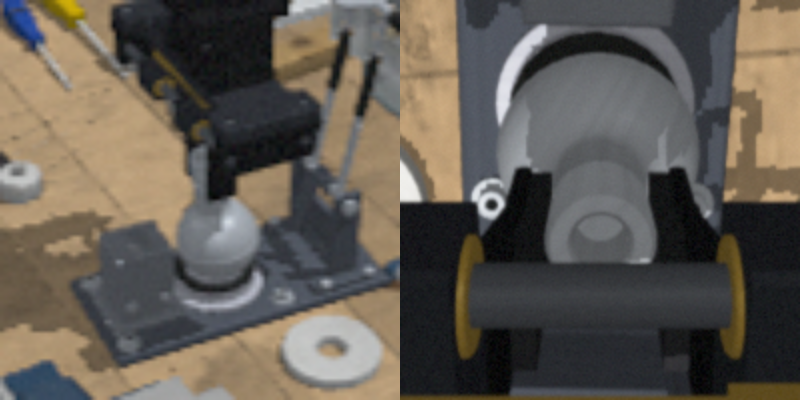

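Run:
```python
from h import *
st()
robot.camera('wrist')
im=cv2.imread('pics/wrist8.png'); print(im[155:185,330].mean(1).round().astype(int))
cv2.imwrite('pics/w9z.png',cv2.resize(im[150:280,260:400],None,fx=4,fy=4,interpolation=cv2.INTER_CUBIC))
for cx in (.530,.5328,.535):
  # outer visible top of torus: max over tube circle
  best=min((proj([cx-(.027+.004*np.cos(t)),.0958,.0255+.004*np.sin(t)],'wrist')[1]) for t in np.linspace(0,2*np.pi,60))
  print(cx,best)
for b in [(.5328,.0958,.049),(.5349,.0954,.0562),(.5349,.0954,.052)]:
  # top row of sphere
  b=np.array(b); P=[b+.032*np.array([np.cos(p)*np.cos(a),np.cos(p)*np.sin(a),np.sin(p)]) for p in np.linspace(-1.5,1.5,60) for a in np.linspace(0,6.28,90)]
  r=np.array([proj(q,'wrist') for q in P]); print(b,r[:,1].min(),r[:,0].min(),r[:,0].max())
m=robot.masks_of('accumulator','wrist')[0]['pixels']; ys,xs=np.nonzero(m); print(ys.min(),xs.min(),xs.max())
```

```text
t 22.45 p [0.5312 0.0965 0.1036] q [-0.027  0.588  1.752 -0.     0.802 -1.533]
[[ 0.065  0.998  0.   ]
 [ 0.998 -0.065 -0.   ]
 [-0.     0.    -1.   ]]
F [-2.09 -0.06  3.28] M [-0.16  0.39  0.04] w 0.02378343373854048
[ 81  83  82  84  79  78  78  76  84  93  76  40  18  17  26  23  25  26
  20  17  33  74 100 100 100  99 104 103 107 107]
0.53 161.3903033753603
0.5328 165.37137592359838
0.535 168.48104319701827
[0.5328 0.0958 0.049 ] 170.44655641780122 279.1271876787812 378.4404388889152
[0.5349 0.0954 0.0562] 176.3120250792706 277.26176313700546 379.40145089312296
[0.5349 0.0954 0.052 ] 174.7415295947522 278.20171224754847 378.5135074525392
177 278 377
```

View pics/w9z.png

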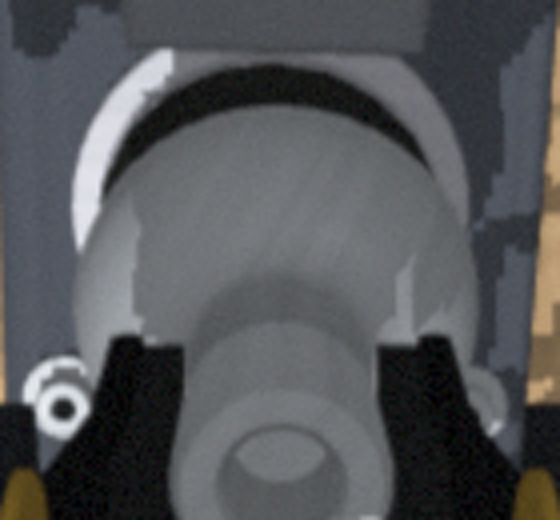

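```bash
python3 -m creep '{"dp":[[0,0,0],[0,0,0],[0,0,0],[0,0,-0.2],[0,0,-0.4],[-0.03,-0.17,-0.2],[-0.03,-0.17,0],[0,0,0]],"turn":[[0,0,0],[0,0,0],[0,0,0],[0,0,0],[0,0,0],[0,0,0],[0,0,0],[0,0,0]]}' 1 40
cat > look9.py <<'E'
from h import *
import sys
st()
shot('wrist','wrist9');shot('side','side9')
m=robot.masks_of('accumulator','wrist')[0]['pixels']; ys,xs=np.nonzero(m); print('mask',ys.min(),xs.min(),xs.max())
im=cv2.imread('pics/wrist9.png'); print(im[145:190,330].mean(1).round().astype(int))
print(ballfit('wrist',[.532,.096,.052],lambda p,c:p[1]<c[1]-3))
bb=lambda cx:min((proj([cx-(.027+.004*np.cos(t)),.0958,.0255+.004*np.sin(t)],'wrist')[1]) for t in np.linspace(0,2*np.pi,60))
print('ring top .5328',bb(.5328))
b=np.array([.5328,.0958,.049]); P=[b+.032*np.array([np.cos(p)*np.cos(a),np.cos(p)*np.sin(a),np.sin(p)]) for p in np.linspace(-1.5,1.5,60) for a in np.linspace(0,6.28,90)]
r=np.array([proj(q,'wrist') for q in P]); print('seated',r[:,1].min(),r[:,0].min(),r[:,0].max())
im2=cv2.imread('pics/side9.png')
cv2.imwrite('pics/z9.png',np.hstack([cv2.resize(im2[150:250,260:360],None,fx=4,fy=4)[:400],cv2.resize(im[150:283,267:400],(400,400))]))
E
python3 look9.py
```

```text
time: 23.35
position: [0.527, 0.0962, 0.1114]
tool_rot: [0.73, 0.684, -0.0, -0.0]
ft_force: [0.3, 0.8, -6.2]
grip_width: 0.0229
t 23.35 p [0.527  0.0962 0.1114] q [-0.028  0.571  1.756  0.     0.815 -1.534]
[[ 0.065  0.998 -0.001]
 [ 0.998 -0.065  0.   ]
 [ 0.    -0.001 -1.   ]]
F [ 0.3   0.79 -6.18] M [ 0.04  0.05 -0.04] w 0.022858203688891972
mask 175 278 380
[ 67  68  66  74  80  81  80  82  82  80  84  81  83  83  80  84  79  82
  84  78  77  71  78  83  57  30  23  22  24  30  72  99  99 100  99 102
 104 106 106 107 109 111 110 110 112]
(array([0.53060181, 0.09528526, 0.06403145]), np.float64(0.00023381103482949237), 128)
ring top .5328 167.71902591379018
seated 172.77265364663845 281.8731560319635 377.5626314952977
```

View pics/z9.png

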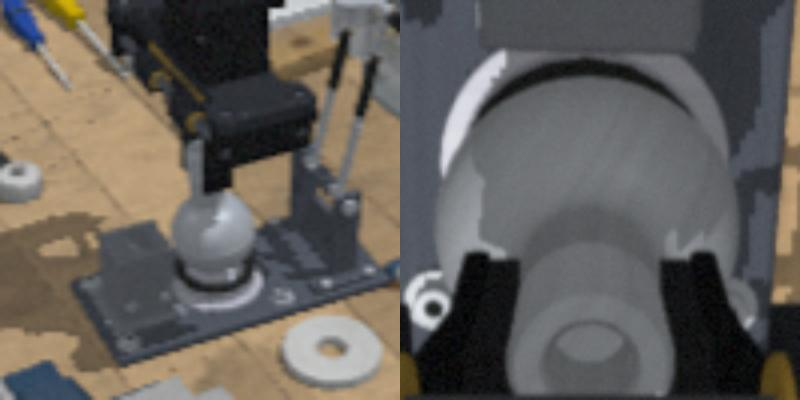

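```bash
python3 -m creep '{"dp":[[0,0.2,0.1],[0,0,0.2],[0,0,0.2],[0,0,0.1],[0,0,0]],"turn":[[0,0,0],[0,0,0],[0,0,0],[0,0,0],[0,0,0]]}'
python3 -m creep '{"dp":[[0,0,0.1],[0,0,0.1],[0,0,0]],"turn":[[0,0,0],[0,0,0],[0,0,0]]}'
```

```text
time: 24.05
position: [0.5294, 0.096, 0.1053]
tool_rot: [0.73, 0.684, -0.0, -0.0]
ft_force: [0.6, -0.3, -6.3]
grip_width: 0.0231
time: 24.35
position: [0.5296, 0.096, 0.1036]
tool_rot: [0.73, 0.684, -0.0, -0.0]
ft_force: [-0.2, 0.3, -6.5]
grip_width: 0.0235
```

```bash
python3 -m creep '{"dp":[[0,0,0.1],[0,0,0.1],[0,0,0]],"turn":[[0,0,0],[0,0,0],[0,0,0]]}'
python3 -m creep '{"dp":[[0,0,0.1],[0,0,0]],"turn":[[0,0,0],[0,0,0]]}'
python3 look9.py
```

```text
time: 24.65
position: [0.5297, 0.0959, 0.102]
tool_rot: [0.73, 0.684, -0.0, 0.0]
ft_force: [-0.5, -1.4, -0.5]
grip_width: 0.023
time: 24.85
position: [0.5295, 0.0959, 0.1018]
tool_rot: [0.73, 0.684, -0.0, 0.0]
ft_force: [-3.1, -0.4, 5.0]
grip_width: 0.023
t 24.85 p [0.5295 0.0959 0.1018] q [-0.028  0.589  1.757 -0.     0.795 -1.534]
[[ 0.065  0.998 -0.   ]
 [ 0.998 -0.065 -0.   ]
 [-0.     0.    -1.   ]]
F [-3.12 -0.42  4.96] M [-0.14  0.58  0.05] w 0.023014833744012975
mask 176 279 379
[ 70  75  82  81  81  84  80  82  81  85  78  79  79  81  82  82  83  82
  79  78  74  77  86  70  32  22  16  21  24  24  54  85  99 102  98 104
 102 105 106 107 106 107 109 111 115]
(array([0.53279483, 0.09502309, 0.05457701]), np.float64(0.00026807688372258075), 132)
ring top .5328 168.21049452522837
seated 173.52187878822042 280.04334103067254 379.906097688087
```

View pics/z9.png

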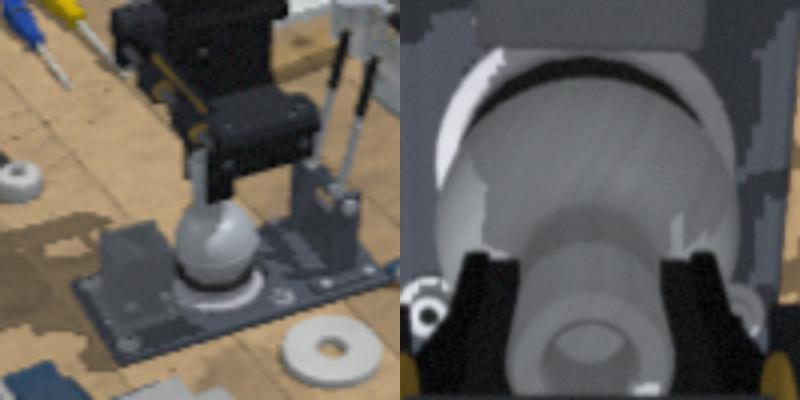

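```bash
python3 -m creep '{"dp":[[0,-0.07,-0.05],[0,-0.07,0],[0,0,0.05],[0,0,0]],"turn":[[0,0,0],[0,0,0],[0,0,0],[0,0,0]]}'
python3 -m creep '{"dp":[[0,0,0.1],[0,0,0]],"turn":[[0,0,0],[0,0,0]]}'
python3 -m creep '{"dp":[[0,0,0.1],[0,0,0]],"turn":[[0,0,0],[0,0,0]]}'
python3 look9.py
```

```text
time: 25.45
position: [0.5285, 0.0958, 0.1011]
tool_rot: [0.73, 0.684, -0.0, 0.0]
ft_force: [-2.2, -2.0, 4.1]
grip_width: 0.0236
time: 25.65
position: [0.5284, 0.0957, 0.1009]
tool_rot: [0.73, 0.684, -0.0, 0.0]
ft_force: [-3.7, -2.5, 11.5]
grip_width: 0.023
time: 25.85
position: [0.5282, 0.0957, 0.1007]
tool_rot: [0.73, 0.684, -0.0, 0.0]
ft_force: [-6.0, -3.3, 16.6]
grip_width: 0.023
t 25.85 p [0.5282 0.0957 0.1007] q [-2.900e-02  5.900e-01  1.761e+00 -1.000e-03  7.900e-01 -1.534e+00]
[[ 0.064  0.998  0.   ]
 [ 0.998 -0.064 -0.001]
 [-0.001  0.    -1.   ]]
F [-6.03 -3.32 16.62] M [-0.42  1.04  0.02] w 0.023045735128452968
mask 177 280 379
[ 59  70  69  70  79  85  81  83  80  81  82  82  83  85  81  85  80  81
  81  82  83  83  76  74  87  70  33  22  14  23  35  73  96  99 101 103
 102 105 106 106 108 108 112 109 115]
(array([0.53244792, 0.09489726, 0.05205825]), np.float64(0.00028893228859988313), 134)
ring top .5328 170.28649378931817
seated 175.776426954744 280.38342615867816 380.5521152470512
```

```bash
python3 -m creep '{"dp":[[-0.03,-0.05,-0.15],[-0.04,-0.05,0],[0,0,0]],"turn":[[0,0,0],[0,0,0],[0,0,0]]}'
python3 -m creep '{"dp":[[0,0,0.1],[0,0,0]],"turn":[[0,0,0],[0,0,0]]}'
python3 look9.py
```

```text
time: 26.35
position: [0.5278, 0.0954, 0.1005]
tool_rot: [0.73, 0.684, 0.0, 0.0]
ft_force: [-1.8, -1.8, 5.2]
grip_width: 0.0232
time: 26.55
position: [0.5279, 0.0954, 0.1004]
tool_rot: [0.73, 0.684, 0.0, 0.001]
ft_force: [-3.3, -1.4, 12.5]
grip_width: 0.0232
t 26.55 p [0.5279 0.0954 0.1004] q [-0.03   0.59   1.763 -0.     0.787 -1.535]
[[ 0.065  0.998  0.001]
 [ 0.998 -0.065 -0.   ]
 [-0.     0.001 -1.   ]]
F [-3.33 -1.41 12.45] M [-0.29  0.53 -0.03] w 0.023184206592468712
mask 178 279 378
[ 73  70  67  69  72  80  82  83  84  85  80  81  83  85  83  81  80  83
  83  82  81  82  79  73  70  68  46  22  25  23  39  77  96  99 102 103
 104 104 106 108 108 108 113 113 112]
(array([0.5321941 , 0.0945966 , 0.05277683]), np.float64(0.00031006674077431885), 136)
ring top .5328 170.83651394065504
seated 176.39417541046146 280.81740393137994 381.0901052758983
```

View pics/z9.png

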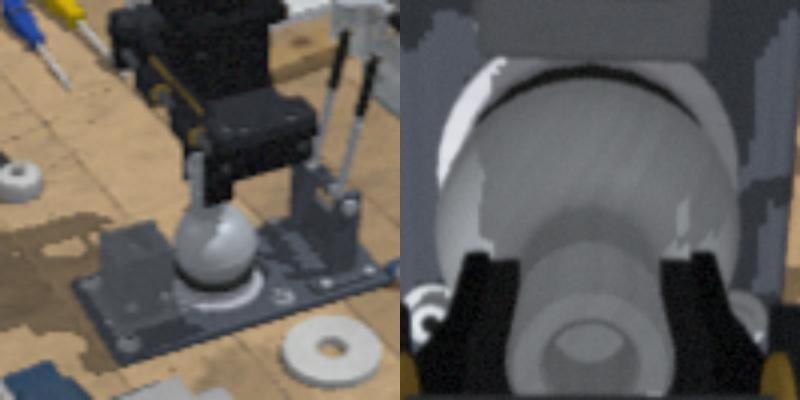

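```bash
python3 -m creep '{"dp":[[0,0,-0.15],[0,0,0]],"turn":[[0,0,0],[0,0,0]]}' 1 5
python3 -m creep '{"dp":[[0,0,0],[0,0,0],[0,0,0],[0,0,0]],"turn":[[0,0,0],[0,0,0],[0,0,0],[0,0,0]]}' 0.2 5
python3 look9.py
python3 - <<'E'
from h import *
for n in ['side','scene','wrist']:
    robot.camera(n); print(n,tip('acc_bulb',n,1),tip('acc_neck',n,1))
E
```

```text
time: 26.95
position: [0.5279, 0.0953, 0.1004]
tool_rot: [0.73, 0.684, 0.0, 0.0]
ft_force: [-0.1, -1.3, 2.0]
grip_width: 0.0235
time: 27.35
position: [0.5273, 0.0956, 0.1005]
tool_rot: [0.73, 0.684, 0.0, -0.0]
ft_force: [-0.0, -0.1, -0.7]
grip_width: 0.0344
t 27.35 p [0.5273 0.0956 0.1005] q [-0.029  0.589  1.764  0.     0.789 -1.535]
[[ 0.065  0.998 -0.   ]
 [ 0.998 -0.065  0.   ]
 [ 0.    -0.    -1.   ]]
F [-0.04 -0.12 -0.68] M [0.03 0.04 0.02] w 0.03440954386651582
mask 178 278 378
[ 79  77  68  73  68  73  79  83  83  84  84  83  82  82  81  83  83  82
  83  85  86  81  82  80  78  74  70  55  26  23  18  39  76  99 101 102
 101 102 106 106 108 108 116 114 115]
(array([0.53139653, 0.09436384, 0.0529401 ]), np.float64(0.00032509845956604), 139)
ring top .5328 171.75296076019657
seated 177.3280008602485 280.69715881602474 380.78220457908503
side [(0.71, array([0.5305, 0.092 , 0.0546]))] [(0.77, array([0.5255, 0.0986, 0.1114]))]
scene [(0.79, array([0.534 , 0.0983, 0.0482]))] [(0.83, array([0.5241, 0.0965, 0.1139]))]
wrist [(0.58, array([0.5284, 0.0968, 0.0498]))] [(0.61, array([0.5206, 0.0965, 0.107 ]))]
```

View pics/z9.png

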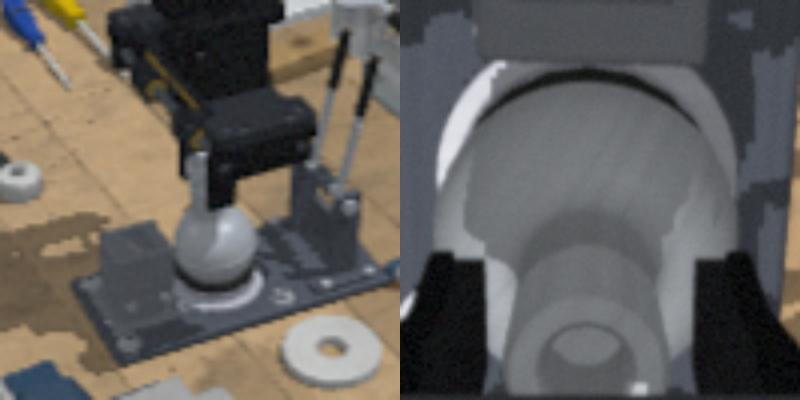

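Run:
```python
from h import *
st()
im=shot('wrist','wrist10')[:,:,::-1]
cv2.imwrite('pics/w10z.png',cv2.resize(im[160:300,260:400],None,fx=4,fy=4,interpolation=cv2.INTER_CUBIC))
c=np.array([.5333,.0958,.049])
for lx in (-6,-4,-2,0,2):
    a=np.array([np.sin(np.radians(lx)),0,np.cos(np.radians(lx))]); t=c+.08*a
    ring=[t+.012*(np.cos(w)*np.array([a[2],0,-a[0]])+np.sin(w)*np.array([0,1,0])) for w in np.linspace(0,6.28,73)]
    r=np.array([proj(q,'wrist') for q in ring]); print(lx,proj(t,'wrist').round(1),'top',r[:,1].min().round(1),'bot',r[:,1].max().round(1),'L',r[:,0].min().round(1),'R',r[:,0].max().round(1))
```

```text
t 28.0 p [0.5273 0.0955 0.1007] q [-0.03   0.589  1.764 -0.     0.789 -1.535]
[[ 0.065  0.998  0.   ]
 [ 0.998 -0.065 -0.   ]
 [-0.     0.    -1.   ]]
F [-0.21 -0.76 -0.5 ] M [ 0.05  0.04 -0.02] w 0.03459825411688643
-6 [330.2 279.9] top 253.0 bot 305.9 L 301.9 R 358.4
-4 [330.6 285.9] top 259.7 bot 311.3 L 302.5 R 358.7
-2 [331.  291.9] top 266.2 bot 316.5 L 303.0 R 359.0
0 [331.4 297.6] top 272.7 bot 321.4 L 303.5 R 359.3
2 [331.8 303.2] top 279.0 bot 326.1 L 304.1 R 359.5
```

View pics/w10z.png

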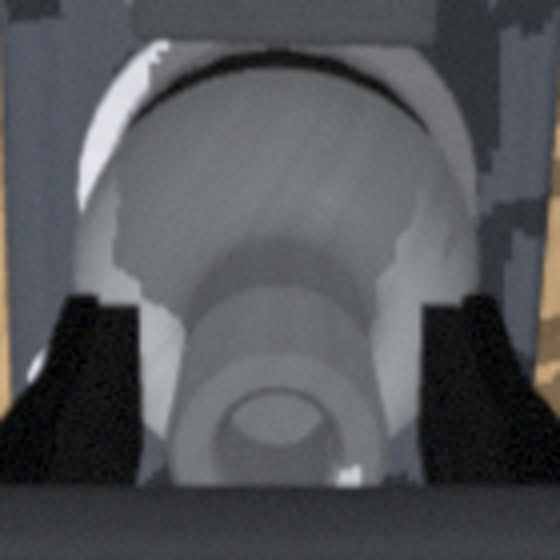

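```bash
python3 -m creep '{"dp":[[0,0,0],[0,0,0],[0,0,0],[0,0,0],[0,0,0]],"turn":[[0,0,0],[0,0,0],[0,0,0],[0,0,0],[0,0,0]]}' 1 4
python3 -m creep '{"dp":[[0,0.15,-0.02],[0,0.15,-0.02],[0,0.15,-0.02],[0,0.15,0],[0,0.15,0],[0,0.15,0],[0,0,0],[0,0,0]],"turn":[[0,0,0],[0,0,0],[0,0,0],[0,0,0],[0,0,0],[0,0,0],[0,0,0],[0,0,0]]}'
cat > lean.py <<'E'
from h import *
import sys
n=sys.argv[1]
st()
im=shot('wrist','wrist'+n)[:,:,::-1]
cv2.imwrite('pics/w%sz.png'%n,cv2.resize(im[160:310,260:400],None,fx=4,fy=4,interpolation=cv2.INTER_CUBIC))
print(im[150:190,330].mean(1).round().astype(int))
c=np.array([.5333,.0958,.049])
for lx in (-6,-4,-2,0,2):
    a=np.array([np.sin(np.radians(lx)),0,np.cos(np.radians(lx))]); t=c+.08*a
    ring=[t+.012*(np.cos(w)*np.array([a[2],0,-a[0]])+np.sin(w)*np.array([0,1,0])) for w in np.linspace(0,6.28,73)]
    r=np.array([proj(q,'wrist') for q in ring]); print(lx,proj(t,'wrist').round(1),'top',r[:,1].min().round(1),'bot',r[:,1].max().round(1),'L',r[:,0].min().round(1),'R',r[:,0].max().round(1))
bb=min((proj([.5328-(.027+.004*np.cos(t)),.0958,.0255+.004*np.sin(t)],'wrist')[1]) for t in np.linspace(0,2*np.pi,60))
b=np.array([.5328,.0958,.049]); P=[b+.032*np.array([np.cos(p)*np.cos(a),np.cos(p)*np.sin(a),np.sin(p)]) for p in np.linspace(-1.5,1.5,60) for a in np.linspace(0,6.28,90)]
r=np.array([proj(q,'wrist') for q in P]); print('ring',bb,'seated ball top',r[:,1].min(),r[:,0].min(),r[:,0].max())
E
python3 lean.py 11
```

```text
time: 28.55
position: [0.5273, 0.0953, 0.1006]
tool_rot: [0.73, 0.684, -0.0, 0.0]
ft_force: [0.1, -1.5, 0.7]
grip_width: 0.024
time: 29.35
position: [0.5364, 0.0949, 0.1013]
tool_rot: [0.73, 0.684, 0.0, 0.0]
ft_force: [-3.3, -0.5, 4.2]
grip_width: 0.0238
t 29.35 p [0.5364 0.0949 0.1013] q [-0.03   0.596  1.741  0.     0.804 -1.536]
[[ 0.065  0.998  0.   ]
 [ 0.998 -0.065  0.   ]
 [ 0.     0.    -1.   ]]
F [-3.34 -0.48  4.21] M [-0.15  0.57 -0.03] w 0.02377708249996508
[ 80  80  75  73  93 114 103  96  72  24  22  25  19  18  10  35  73 101
 101 100 102 100 108 106 107 108 109 112 111 110 109 114 116 115 120 118
 118 120 120 119]
-6 [330.1 259.8] top 232.3 bot 286.5 L 301.5 R 358.7
-4 [330.5 266. ] top 239.0 bot 292.1 L 302.0 R 359.0
-2 [330.9 272.1] top 245.7 bot 297.4 L 302.6 R 359.3
0 [331.4 278. ] top 252.3 bot 302.6 L 303.1 R 359.6
2 [331.8 283.8] top 258.8 bot 307.5 L 303.7 R 359.8
ring 158.4319690538453 seated ball top 163.09127643241305 280.3139714161565 381.2882484083408
```

View pics/w11z.png

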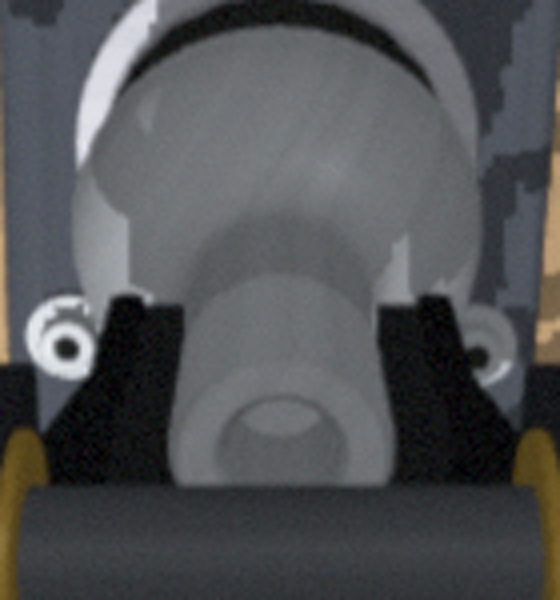

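```bash
python3 -m creep '{"dp":[[0,0,0],[0,0,0],[0,0,0],[0,0,0]],"turn":[[0,0,0],[0,0,0],[0,0,0],[0,0,0]]}' 0.2 4
python3 lean.py 12
```

```text
time: 29.8
position: [0.5367, 0.0949, 0.1011]
tool_rot: [0.73, 0.684, 0.0, 0.0]
ft_force: [0.3, 0.4, 0.6]
grip_width: 0.0344
t 29.8 p [0.5367 0.0949 0.1011] q [-0.03   0.597  1.741  0.     0.803 -1.536]
[[ 0.065  0.998  0.001]
 [ 0.998 -0.065  0.   ]
 [ 0.     0.001 -1.   ]]
F [0.31 0.41 0.62] M [0.09 0.05 0.01] w 0.03439445244248927
[ 82  79  79  83 105 108 101  89  59  30  24  35  77 100  99 101 103 106
 108 108 109 110 109 112 109 114 118 115 119 117 118 119 118 121 120 121
 120 120 117 119]
-6 [330.1 259.6] top 232.1 bot 286.4 L 301.4 R 358.7
-4 [330.5 265.9] top 238.8 bot 292.0 L 302.0 R 359.0
-2 [330.9 272. ] top 245.5 bot 297.3 L 302.5 R 359.3
0 [331.4 277.9] top 252.1 bot 302.5 L 303.1 R 359.6
2 [331.8 283.6] top 258.7 bot 307.4 L 303.6 R 359.9
ring 158.18604227015408 seated ball top 162.83831436851835 280.2479054795292 381.3295461193307
```

View pics/w12z.png

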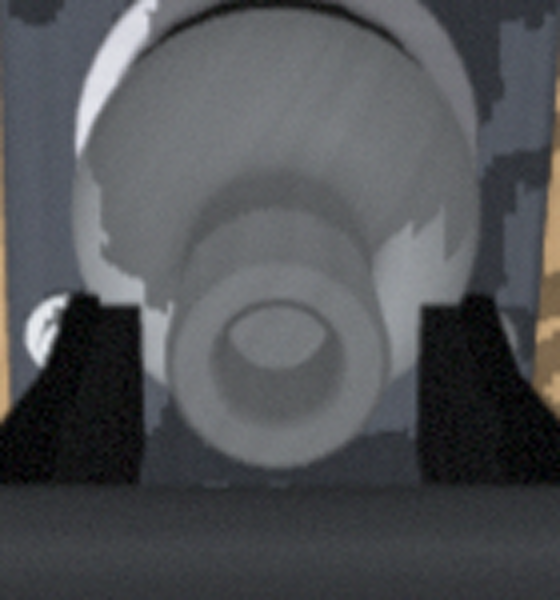

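```bash
python3 -m creep '{"dp":[[0.05,-0.4,0],[0,-0.5,0],[0,-0.5,0],[0,0,0],[0,0,0]],"turn":[[0,0,0],[0,0,0],[0,0,0],[0,0,0],[0,0,0]]}'
python3 -m creep '{"dp":[[0,0,0],[0,0,0],[0,0,0],[0,0,0],[0,0,0],[0,0,0]],"turn":[[0,0,0],[0,0,0],[0,0,0],[0,0,0],[0,0,0],[0,0,0]]}' 1 40
python3 -m creep '{"dp":[[0,0,-0.2],[0,0,-0.4],[0,0,-0.2],[0,0.2,0],[0,0.2,0],[0,0.2,-0.1],[0,0.17,0],[0,0,0],[0,0,0]],"turn":[[0,0,0],[0,0,0],[0,0,0],[2.1,0,0],[2.1,0,0],[2.1,0,0],[2.2,0,0],[0,0,0],[0,0,0]]}'
python3 lean.py 13; python3 look9.py
```

```text
time: 30.35
position: [0.5222, 0.0964, 0.1013]
tool_rot: [0.73, 0.684, 0.0, 0.0]
ft_force: [-0.1, 0.1, 0.0]
grip_width: 0.0349
time: 30.95
position: [0.5225, 0.096, 0.1013]
tool_rot: [0.73, 0.684, -0.0, 0.0]
ft_force: [1.3, -3.0, 0.0]
grip_width: 0.023
time: 31.85
position: [0.5297, 0.096, 0.1095]
tool_rot: [0.728, 0.682, -0.051, -0.054]
ft_force: [-0.8, 0.1, -6.1]
grip_width: 0.0232
t 31.85 p [0.5297 0.096  0.1095] q [-0.031  0.626  1.642  0.006  1.022 -1.541]
[[ 0.065  0.987 -0.148]
 [ 0.998 -0.064  0.01 ]
 [ 0.    -0.148 -0.989]]
F [-0.76  0.12 -6.11] M [ 0.07 -0.19 -0.02] w 0.02319785615216954
[ 25  33  63  86  87  86  87  84  86  88  86  89  88  87  85  84  88  86
  83  81  78  70  85 114 129 128 130 129 130 125 114  94  64  51  84 101
 104 104 108 106]
-6 [328.7 259.4] top 232.7 bot 285.9 L 301.9 R 355.5
-4 [329.1 265.5] top 239.0 bot 291.7 L 302.3 R 355.9
-2 [329.5 271.6] top 245.4 bot 297.4 L 302.7 R 356.2
0 [329.9 277.6] top 251.8 bot 302.8 L 303.2 R 356.6
2 [330.3 283.5] top 258.1 bot 308.1 L 303.7 R 356.9
ring 182.7376471361992 seated ball top 184.76962689442672 281.74617406983293 377.8374537602077
t 31.9 p [0.5292 0.096  0.1095] q [-0.031  0.626  1.643  0.006  1.022 -1.541]
[[ 0.065  0.987 -0.148]
 [ 0.998 -0.064  0.01 ]
 [ 0.    -0.149 -0.989]]
F [-1.36  1.02 -6.03] M [ 0.04 -0.19 -0.01] w 0.023136883536603044
mask 184 280 378
[ 89  88  88  84  80  82  85  84  85  86  85  87  85  83  86  86  87  86
  88  84  88  87  89  88  81  81  73  76  96 117 127 128 129 128 131 122
 111  91  69  82 101 101 105 107 106]
(array([0.53178983, 0.09517108, 0.05792933]), np.float64(0.00029164841296045753), 130)
ring top .5328 182.26635092396486
seated 184.27364941528612 281.917867619106 377.89097956969255
```

View pics/w13z.png

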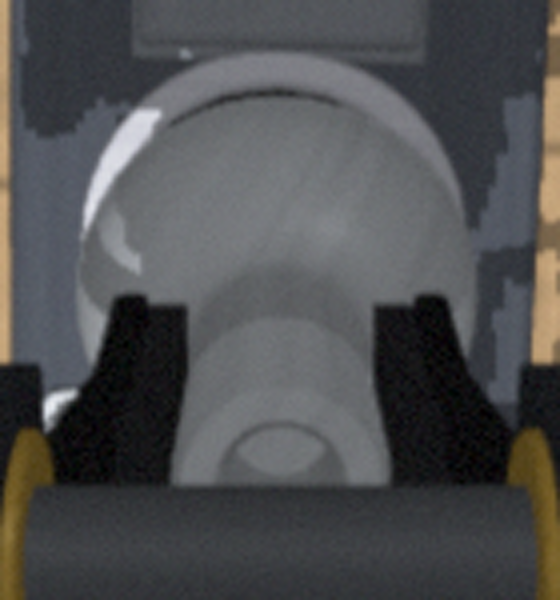

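View pics/z9.png

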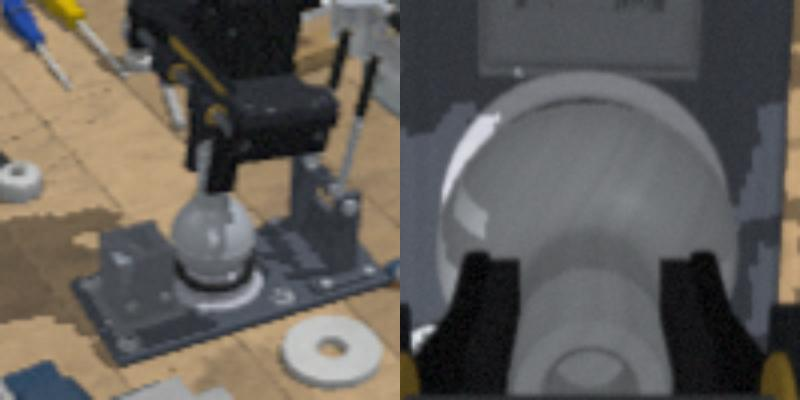

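```bash
python3 -m creep '{"dp":[[0,0.03,0.2],[0,0.03,0.2],[0,0.03,0.2],[0,0.015,0.1],[0,0,0]],"turn":[[0,0,0],[0,0,0],[0,0,0],[0,0,0],[0,0,0]]}'
python3 -m creep '{"dp":[[0,0.015,0.1],[0,0,0]],"turn":[[0,0,0],[0,0,0]]}'
python3 -m creep '{"dp":[[0,0.01,0.06],[0,0,0]],"turn":[[0,0,0],[0,0,0]]}'
```

```text
time: 32.6
position: [0.5302, 0.0956, 0.1028]
tool_rot: [0.728, 0.682, -0.051, -0.054]
ft_force: [0.4, -0.8, -4.2]
grip_width: 0.0231
time: 32.8
position: [0.5305, 0.0954, 0.1024]
tool_rot: [0.728, 0.682, -0.051, -0.054]
ft_force: [1.1, -0.7, 1.0]
grip_width: 0.0227
time: 33.0
position: [0.5306, 0.0954, 0.1023]
tool_rot: [0.728, 0.682, -0.05, -0.053]
ft_force: [-0.8, -2.9, 4.5]
grip_width: 0.023
```

```bash
python3 -m creep '{"dp":[[0,0,0],[0,0,0]],"turn":[[0,0,0],[0,0,0]]}' 1 4
python3 -m creep '{"dp":[[0,0,0],[0,0,0],[0,0,0],[0,0,0]],"turn":[[0,0,0],[0,0,0],[0,0,0],[0,0,0]]}' 0 4
python3 lean.py 14;python3 look9.py
```

```text
time: 33.2
position: [0.5307, 0.0954, 0.1022]
tool_rot: [0.728, 0.682, -0.05, -0.053]
ft_force: [-0.5, -2.1, 6.1]
grip_width: 0.0237
time: 33.6
position: [0.5299, 0.096, 0.1009]
tool_rot: [0.728, 0.682, -0.051, -0.054]
ft_force: [0.3, 0.4, -0.0]
grip_width: 0.0418
t 33.6 p [0.5299 0.096  0.1009] q [-0.031  0.64   1.646  0.006  1.004 -1.541]
[[ 0.065  0.987 -0.148]
 [ 0.998 -0.064  0.01 ]
 [ 0.    -0.148 -0.989]]
F [ 0.28  0.38 -0.02] M [ 0.05 -0.06  0.01] w 0.0417741782047422
[ 81  86  85  81  89  85  88  88  86  87  85  86  88  89  86  85  90  86
  84  86  78  75  77  93 119 128 132 128 130 134 126 117 102  74  45  78
 102 104 106 106]
-6 [328.5 264.5] top 236.2 bot 292.5 L 300.1 R 356.9
-4 [328.9 271. ] top 243.0 bot 298.6 L 300.6 R 357.3
-2 [329.4 277.4] top 249.7 bot 304.5 L 301.1 R 357.6
0 [329.8 283.7] top 256.4 bot 310.3 L 301.5 R 358.0
2 [330.2 289.9] top 263.1 bot 315.9 L 302.0 R 358.3
ring 183.0843064670007 seated ball top 185.23415235552298 279.812522111119 379.58648685577145
t 33.65 p [0.5299 0.096  0.1009] q [-0.031  0.64   1.646  0.006  1.004 -1.541]
[[ 0.065  0.987 -0.148]
 [ 0.998 -0.064  0.01 ]
 [ 0.    -0.148 -0.989]]
F [-0.58  0.24  0.27] M [ 0.06 -0.15  0.02] w 0.042402648190409044
mask 186 277 377
[ 73  45  24  18  22  21  34  65  86  89  90  89  86  87  89  85  87  87
  89  87  88  87  86  85  84  82  74  77  94 121 127 130 130 128 128 127
 115 102  71  47  82 102 107 104 105]
(array([0.53257005, 0.09410763, 0.05032055]), np.float64(0.0002711833636358923), 135)
ring top .5328 182.8776001792329
seated 185.01640177980147 280.0813551143227 379.8020717901058
```

View pics/w14z.png

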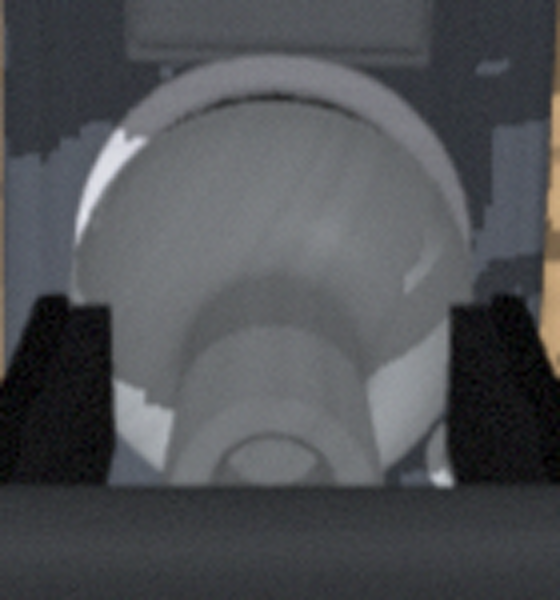

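View pics/z9.png

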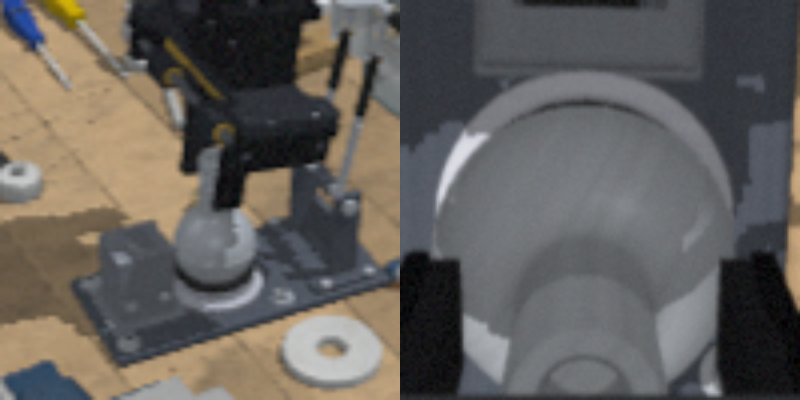

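```bash
python3 -m creep '{"dp":[[0,0,0],[0,0,-0.5],[0,0,-1.5],[0,0,-3],[0,0,-3],[0,0,-3],[0,0,-2],[0,-1,0],[0,-1.5,0],[0,-1.5,0],[0,-1,0],[0,0,0],[0,0,0]],"turn":[[0,0,0],[0,0,0],[0,0,0],[0,0,0],[0,0,0],[0,0,0],[0,0,0],[-2.1,0,0],[-2.2,0,0],[-2.2,0,0],[-2,0,0],[0,0,0],[0,0,0]]}' -0.2 4
cat > chk.py <<'E'
from h import *
import sys
n=sys.argv[1]
st()
for k in ['wrist','side','scene']:
    shot(k,k+n)
    print(k,*[(q,tip(q,k,1)) for q in ['acc_bulb','acc_neck','bail_bar','bail_hinge','latch_mouth']])
a=cv2.imread('pics/side%s.png'%n);b=cv2.imread('pics/scene%s.png'%n)
cv2.imwrite('pics/c%s.png'%n,np.hstack([cv2.resize(a[130:250,270:400],(390,360),interpolation=cv2.INTER_CUBIC),cv2.resize(b[120:240,250:380],(390,360),interpolation=cv2.INTER_CUBIC)]))
E
python3 chk.py 15
```

```text
time: 35.15
position: [0.5002, 0.0978, 0.2349]
tool_rot: [0.73, 0.684, 0.0, 0.0]
ft_force: [0.5, -0.6, 0.1]
grip_width: 0.0521
t 35.15 p [0.5002 0.0978 0.2349] q [-0.027  0.356  1.704 -0.     1.08  -1.532]
[[ 0.065  0.998  0.001]
 [ 0.998 -0.065 -0.   ]
 [ 0.     0.001 -1.   ]]
F [ 0.54 -0.64  0.11] M [ 0.01 -0.02 -0.01] w 0.05207623520428586
wrist ('acc_bulb', [(0.7, array([0.533 , 0.0952, 0.0521]))]) ('acc_neck', [(0.58, array([0.5362, 0.0967, 0.1106]))]) ('bail_bar', []) ('bail_hinge', []) ('latch_mouth', [(0.73, array([0.4764, 0.1005, 0.0696]))])
side ('acc_bulb', [(0.77, array([0.5309, 0.0889, 0.0514]))]) ('acc_neck', [(0.6, array([0.5339, 0.0973, 0.1125]))]) ('bail_bar', [(0.71, array([0.5278, 0.0926, 0.0552]))]) ('bail_hinge', [(0.62, array([0.6276, 0.0869, 0.0804]))]) ('latch_mouth', [(0.64, array([0.4713, 0.1006, 0.0779]))])
scene ('acc_bulb', [(0.75, array([0.5352, 0.1014, 0.0472]))]) ('acc_neck', [(0.94, array([0.5319, 0.0943, 0.1176]))]) ('bail_bar', [(0.88, array([0.6571, 0.0871, 0.2319]))]) ('bail_hinge', [(0.86, array([0.6285, 0.0888, 0.0839]))]) ('latch_mouth', [(0.87, array([0.4673, 0.1015, 0.0727]))])
```

View pics/c15.png

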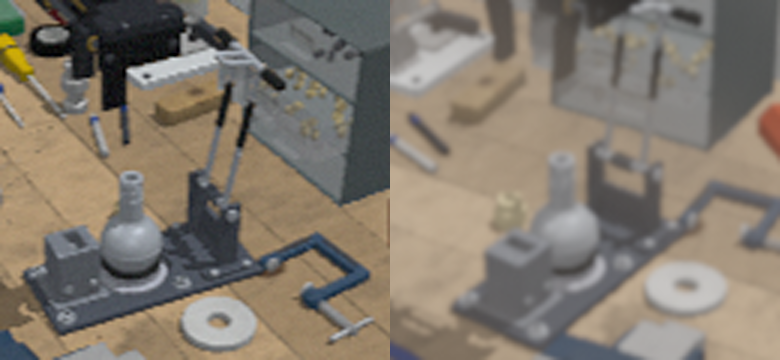

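View pics/wrist15.png

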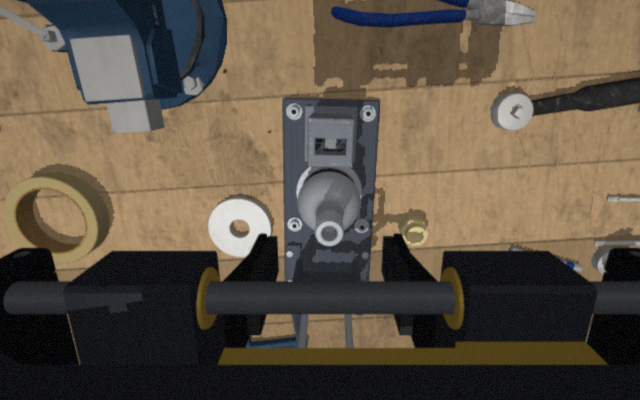

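Run:
```python
from h import *
robot.camera('wrist')
m=robot.masks_of('accumulator','wrist')[0]['pixels']; ys,xs=np.nonzero(m); print('mask',xs.min(),xs.max(),ys.min(),ys.max())
for b in [(.5328,.0958),(.5328,.0945)]:
  for lx,ly in [(0,0),(3,0),(0,3)]:
    a=np.array([np.sin(np.radians(lx)),np.sin(np.radians(ly)),1]);t=np.array([*b,.049])+.08*a
    print(b,lx,ly,proj(t,'wrist').round(1))
  bb=np.array([*b,.049]); P=[bb+.032*np.array([np.cos(p)*np.cos(q),np.cos(p)*np.sin(q),np.sin(p)]) for p in np.linspace(-1.5,1.5,60) for q in np.linspace(0,6.28,90)]
  r=np.array([proj(q,'wrist') for q in P]); print('ball',r.min(0).round(1),r.max(0).round(1))
im=cv2.imread('pics/wrist15.png'); cv2.imwrite('pics/w15z.png',cv2.resize(im[90:250,270:400],None,fx=3.7,fy=3.7,interpolation=cv2.INTER_CUBIC))
```

```text
mask 297 360 173 246
(0.5328, 0.0958) 0 0 [330.  233.9]
(0.5328, 0.0958) 3 0 [330.3 238.7]
(0.5328, 0.0958) 0 3 [335.1 233.6]
ball [298.7 172.1] [361.2 234.6]
(0.5328, 0.0945) 0 0 [328.4 234. ]
(0.5328, 0.0945) 3 0 [328.7 238.8]
(0.5328, 0.0945) 0 3 [333.5 233.7]
ball [297.4 172.2] [359.9 234.7]
```

View pics/w15z.png

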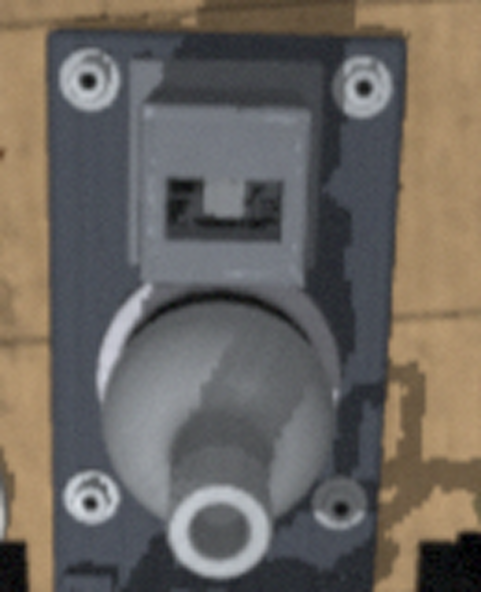

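```bash
python3 -m creep '{"dp":[[0,0,-0.6],[0,0,-0.6],[0,0,-0.6],[0,0,-0.6],[0,0,-0.6],[0,0,-0.6],[0,0,-0.6],[0,0,-0.6],[0,0,-0.6],[0,0,-0.6],[0,0,-0.6],[4,-1.05,0],[4,-1.1,0],[4,-1.1,0],[3.8,-1.05,0],[0,0,0],[0,0,0]],"turn":[[0,0,8.2],[0,0,8.2],[0,0,8.2],[0,0,8.2],[0,0,8.2],[0,0,8.2],[0,0,8.2],[0,0,8.2],[0,0,8.2],[0,0,8.2],[0,0,8.2],[0,0,0],[0,0,0],[0,0,0],[0,0,0],[0,0,0],[0,0,0]]}' -0.3 5
python3 chk.py 16
```

```text
time: 37.85
position: [0.66, 0.1299, 0.2991]
tool_rot: [0.999, -0.034, -0.001, 0.0]
ft_force: [-0.4, -0.4, 0.6]
grip_width: 0.0562
t 37.85 p [0.66   0.1299 0.2991] q [ 0.029  0.529  1.208 -0.     1.407  0.097]
[[ 0.998 -0.068 -0.002]
 [-0.068 -0.998 -0.   ]
 [-0.002  0.    -1.   ]]
F [-0.38 -0.36  0.6 ] M [-0.06  0.11  0.03] w 0.05618013275286502
wrist ('acc_bulb', [(0.88, array([0.5307, 0.0976, 0.0521]))]) ('acc_neck', [(0.58, array([0.5308, 0.0923, 0.1116]))]) ('bail_bar', [(0.96, array([0.6606, 0.0861, 0.2309]))]) ('bail_hinge', [(0.65, array([0.6241, 0.0851, 0.0766]))]) ('latch_mouth', [(0.86, array([0.4734, 0.1009, 0.072 ]))])
side ('acc_bulb', [(0.77, array([0.5308, 0.0905, 0.0536]))]) ('acc_neck', [(0.93, array([0.534 , 0.0972, 0.1155]))]) ('bail_bar', [(0.62, array([0.6602, 0.0849, 0.2336]))]) ('bail_hinge', [(0.73, array([0.6295, 0.0877, 0.0797]))]) ('latch_mouth', [(0.63, array([0.4732, 0.0999, 0.0772]))])
scene ('acc_bulb', [(0.72, array([0.5364, 0.0984, 0.0468]))]) ('acc_neck', [(0.7, array([0.5325, 0.095 , 0.1162]))]) ('bail_bar', [(0.67, array([0.6562, 0.0845, 0.2298]))]) ('bail_hinge', [(0.71, array([0.6277, 0.0865, 0.0839]))]) ('latch_mouth', [(0.52, array([0.5339, 0.0967, 0.0473]))])
```

View pics/c16.png

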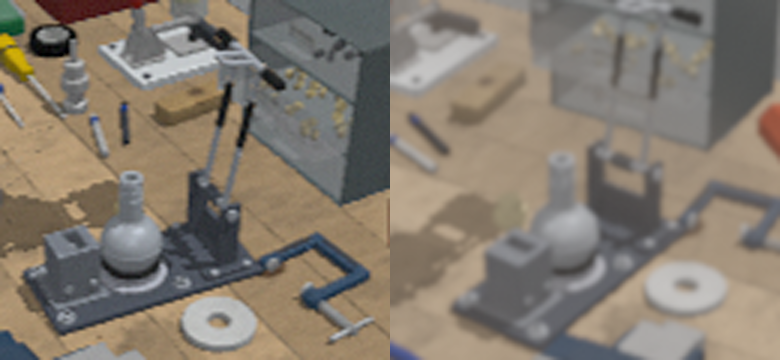

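View pics/wrist16.png

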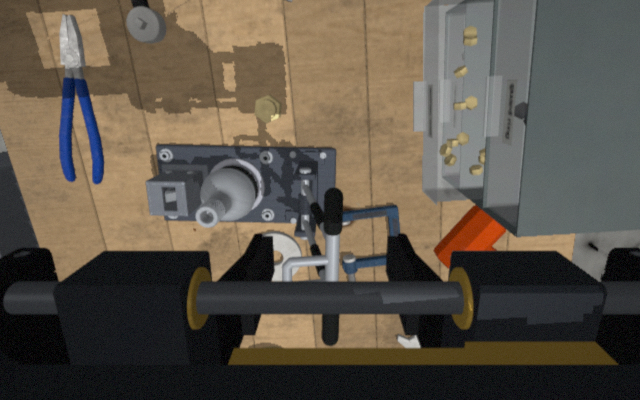

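Run:
```python
from h import *
robot.camera('wrist')
for u,v in [(415,82),(425,200),(490,205),(520,235)]:
  print((u,v),[atz(u,v,'wrist',z).round(3)[:2] for z in (0,.1,.2,.25)])
for y in (.0855,.1304,.0405): print(proj([.659+ (y-.0855)*.066,y,.2316],'wrist'))
```

```text
(415, 82) [array([0.77 , 0.209]), array([0.748, 0.209]), array([0.725, 0.209]), array([0.713, 0.209])]
(425, 200) [array([0.784, 0.054]), array([0.758, 0.087]), array([0.733, 0.121]), array([0.72 , 0.138])]
(490, 205) [array([0.873, 0.041]), array([0.828, 0.077]), array([0.783, 0.114]), array([0.76 , 0.132])]
(520, 235) [array([ 0.918, -0.007]), array([0.863, 0.04 ]), array([0.808, 0.087]), array([0.781, 0.11 ])]
[333.59291459 266.74161893]
[333.63578442 207.7690509 ]
[333.55410437 320.12971471]
```

```bash
python3 -m creep '{"dp":[[0.1,-0.5,0],[0,0,2],[0,0,2.5],[0,0,2],[0,0,1.2],[0,0,0],[0,0,0]],"turn":[[0,0,0],[0,0,0],[0,0,0],[0,0,0],[0,0,0],[0,0,0],[0,0,0]]}'
python3 -m creep '{"dp":[[0,0,0],[0,0,0],[0,0,0],[0,0,0],[0,0,0],[0,0,0],[0,0,0],[0,0,0],[0,0,0]],"turn":[[0,0,0],[0,0,0],[0,0,0],[0,0,0],[0,0,0],[0,0,0],[0,0,0],[0,0,0],[0,0,0]]}' 1 8
python3 chk.py 17
```

```text
time: 39.5
position: [0.6621, 0.1349, 0.2238]
tool_rot: [0.999, -0.034, 0.0, -0.0]
ft_force: [-0.1, 0.2, -0.1]
grip_width: 0.0566
time: 40.4
position: [0.6616, 0.1347, 0.2234]
tool_rot: [0.999, -0.034, 0.0, -0.0]
ft_force: [0.0, -0.1, 1.1]
grip_width: 0.0125
t 40.4 p [0.6616 0.1347 0.2234] q [ 0.036  0.596  1.295 -0.     1.25   0.105]
[[ 0.998 -0.069  0.   ]
 [-0.069 -0.998 -0.   ]
 [ 0.    -0.    -1.   ]]
F [ 0.01 -0.05  1.12] M [-0.1   0.05 -0.02] w 0.012476844214723243
wrist ('acc_bulb', [(0.81, array([0.5304, 0.0952, 0.051 ]))]) ('acc_neck', [(0.82, array([0.5323, 0.0961, 0.1114]))]) ('bail_bar', [(0.97, array([0.663 , 0.0861, 0.2321]))]) ('bail_hinge', [(0.9, array([0.6285, 0.0863, 0.0756]))]) ('latch_mouth', [(0.72, array([0.4735, 0.1039, 0.0689]))])
side ('acc_bulb', [(0.59, array([0.5305, 0.0919, 0.0534]))]) ('acc_neck', [(0.69, array([0.5356, 0.0995, 0.1139]))]) ('bail_bar', [(0.74, array([0.6584, 0.085 , 0.2336]))]) ('bail_hinge', [(0.78, array([0.6282, 0.0882, 0.0799]))]) ('latch_mouth', [(0.66, array([0.4733, 0.1043, 0.0785]))])
scene ('acc_bulb', [(0.66, array([0.5342, 0.0979, 0.0478]))]) ('acc_neck', [(0.81, array([0.5334, 0.0929, 0.1162]))]) ('bail_bar', [(0.62, array([0.6579, 0.0867, 0.2316]))]) ('bail_hinge', [(0.89, array([0.627 , 0.0883, 0.0831]))]) ('latch_mouth', [(0.56, array([0.4715, 0.0988, 0.0697]))])
```

View pics/c17.png

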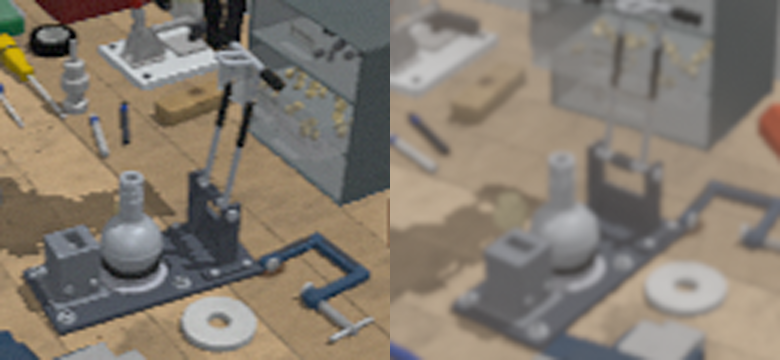

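View pics/wrist17.png

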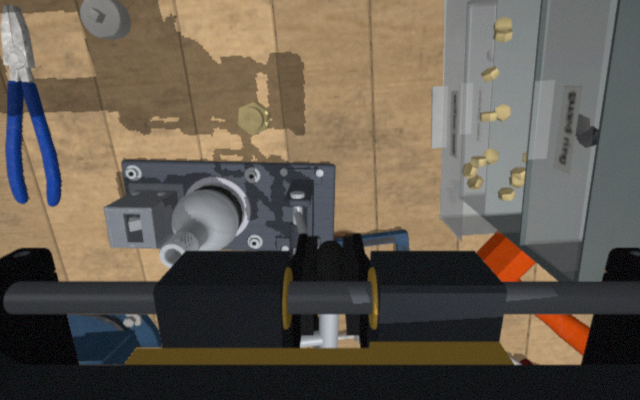

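```bash
python3 -m creep '{"dp":[[0,0,0],[-0.7,0,-0.1],[-0.69,0,-0.11],[-1.35,0,-0.09],[-1.35,0,0.04],[-1.34,0,0.15],[-1.33,0,0.27],[-1.30,0,0.38],[-1.25,0,0.5],[-1.21,0,0.6],[0,0,0]],"turn":[[0,0,0],[0,0,0],[0,0,0],[0,0,0],[0,0,0],[0,0,0],[0,0,0],[0,0,0],[0,0,0],[0,0,0],[0,0,0]]}' 1 12
python3 chk.py 18
```

```text
time: 42.4
position: [0.5537, 0.1437, 0.2062]
tool_rot: [0.999, -0.034, -0.002, -0.001]
ft_force: [0.9, 5.6, 0.7]
grip_width: 0.0125
t 42.4 p [0.5537 0.1437 0.2062] q [0.057 0.477 1.583 0.003 1.085 0.124]
[[ 0.998 -0.068 -0.004]
 [-0.068 -0.998  0.003]
 [-0.004 -0.003 -1.   ]]
F [0.88 5.63 0.74] M [ 0.81  0.01 -0.02] w 0.012543620974301383
wrist ('acc_bulb', [(0.81, array([0.5299, 0.0941, 0.0494]))]) ('acc_neck', []) ('bail_bar', [(0.57, array([0.554 , 0.0937, 0.2123]))]) ('bail_hinge', [(0.93, array([0.6287, 0.0902, 0.0754]))]) ('latch_mouth', [(0.79, array([0.4732, 0.1025, 0.0699]))])
side ('acc_bulb', [(0.88, array([0.5292, 0.093 , 0.0522]))]) ('acc_neck', [(0.72, array([0.535 , 0.0991, 0.1134]))]) ('bail_bar', [(0.52, array([0.5534, 0.095 , 0.2164]))]) ('bail_hinge', [(0.62, array([0.6427, 0.4287, 0.004 ]))]) ('latch_mouth', [(0.65, array([0.4716, 0.0986, 0.0775]))])
scene ('acc_bulb', [(0.81, array([0.5326, 0.0986, 0.0464]))]) ('acc_neck', [(0.61, array([0.5327, 0.0959, 0.1159]))]) ('bail_bar', [(0.64, array([0.5507, 0.0946, 0.2165]))]) ('bail_hinge', [(0.63, array([0.6286, 0.0865, 0.0834]))]) ('latch_mouth', [(0.75, array([0.4703, 0.1015, 0.0692]))])
```

View pics/c18.png

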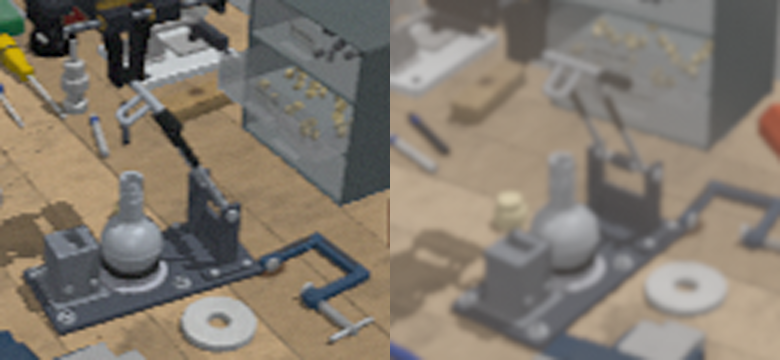

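View pics/wrist18.png

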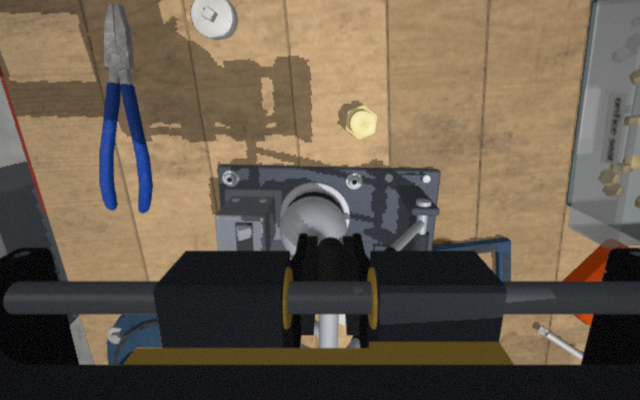

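```bash
python3 -m creep '{"dp":[[-1.16,-0.1,0.71],[-1.08,-0.1,0.80],[-1.02,-0.02,0.90],[-0.93,-0.02,0.98],[-0.84,-0.02,1.06],[-0.75,-0.02,1.13],[-0.64,-0.01,1.19],[0,0,0]],"turn":[[0,0,0],[0,0,0],[0,0,0],[0,0,0],[0,0,0],[0,0,0],[0,0,0],[0,0,0]]}' 1 14
python3 chk.py 19
```

```text
time: 44.1
position: [0.4933, 0.1493, 0.1388]
tool_rot: [0.999, -0.034, 0.001, -0.0]
ft_force: [3.0, 1.4, -0.8]
grip_width: 0.0122
t 44.1 p [0.4933 0.1493 0.1388] q [0.077 0.505 1.788 0.    0.847 0.146]
[[ 0.998 -0.069  0.001]
 [-0.069 -0.998  0.   ]
 [ 0.001 -0.    -1.   ]]
F [ 3.01  1.42 -0.84] M [ 0.22 -0.44 -0.04] w 0.012235550097939977
wrist ('acc_bulb', [(0.63, array([0.5298, 0.0974, 0.0538]))]) ('acc_neck', []) ('bail_bar', [(0.64, array([0.4914, 0.1029, 0.1485]))]) ('bail_hinge', [(0.9, array([0.6285, 0.0846, 0.0753]))]) ('latch_mouth', [])
side ('acc_bulb', [(0.81, array([0.5289, 0.0892, 0.0527]))]) ('acc_neck', [(0.72, array([0.5333, 0.0972, 0.1134]))]) ('bail_bar', [(0.59, array([0.4899, 0.1009, 0.1498]))]) ('bail_hinge', [(0.79, array([0.6292, 0.0878, 0.0777]))]) ('latch_mouth', [(0.57, array([0.4717, 0.1024, 0.0762]))])
scene ('acc_bulb', [(0.64, array([0.5343, 0.0986, 0.0486]))]) ('acc_neck', [(0.69, array([0.534 , 0.0915, 0.1136]))]) ('bail_bar', []) ('bail_hinge', [(0.56, array([0.6297, 0.0876, 0.0823]))]) ('latch_mouth', [(0.96, array([0.473 , 0.1029, 0.0681]))])
```

View pics/c19.png

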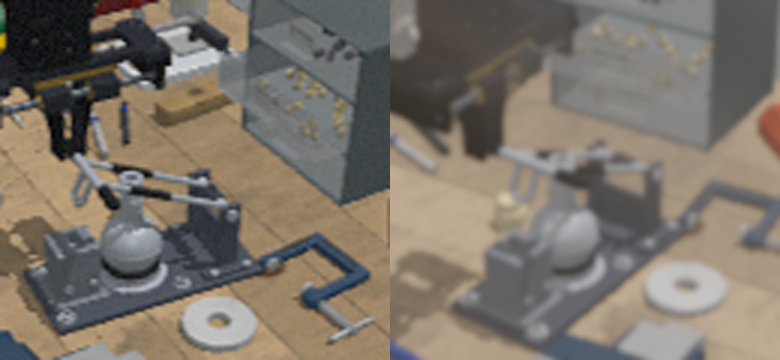

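```bash
python3 -m creep '{"dp":[[-0.44,-0.01,1.24],[-0.38,-0.01,1.28],[-0.28,-0.01,1.31],[-0.09,0,0.67],[0,0,0]],"turn":[[0,0,0],[0,0,0],[0,0,0],[0,0,0],[0,0,0]]}' 1 25
python3 - <<'E'
from h import *
st()
E
```

```text
time: 45.5
position: [0.48, 0.1505, 0.0937]
tool_rot: [0.999, -0.034, -0.001, -0.0]
ft_force: [1.2, 2.7, 1.5]
grip_width: 0.0119
t 45.5 p [0.48   0.1505 0.0937] q [0.081 0.572 1.848 0.    0.724 0.15 ]
[[ 0.998 -0.069 -0.002]
 [-0.069 -0.998  0.   ]
 [-0.002  0.    -1.   ]]
F [1.24 2.7  1.53] M [ 0.44 -0.4  -0.05] w 0.011867176043988825
```

```bash
python3 -m creep '{"dp":[[0,0,0],[-0.09,-0.02,0.6],[-0.04,-0.02,0.5],[-0.03,0,0.3],[0,0,0]],"turn":[[0,0,0],[0,0,0],[0,0,0],[0,0,0],[0,0,0]]}' 1 45
python3 -m creep '{"dp":[[0,0,0.3],[0,0,0.2],[0,0,0]],"turn":[[0,0,0],[0,0,0],[0,0,0]]}'
```

```text
time: 46.0
position: [0.4788, 0.1507, 0.0808]
tool_rot: [0.999, -0.034, -0.0, 0.0]
ft_force: [1.0, 2.1, 1.4]
grip_width: 0.0112
time: 46.3
position: [0.4784, 0.1507, 0.074]
tool_rot: [0.999, -0.034, -0.001, 0.0]
ft_force: [1.1, 0.8, -9.6]
grip_width: 0.0119
```

```bash
python3 -m creep '{"dp":[[0,0,0.15],[0,0,0]],"turn":[[0,0,0],[0,0,0]]}'
python3 -m creep '{"dp":[[0,0,0.15],[0,0,0]],"turn":[[0,0,0],[0,0,0]]}'
python3 chk.py 20
```

```text
time: 46.5
position: [0.4785, 0.1508, 0.0734]
tool_rot: [0.999, -0.034, -0.001, 0.0]
ft_force: [-1.2, 1.3, 1.1]
grip_width: 0.0117
time: 46.7
position: [0.4785, 0.1508, 0.0722]
tool_rot: [0.999, -0.034, -0.001, 0.0]
ft_force: [-2.0, 1.3, 2.0]
grip_width: 0.0116
t 46.7 p [0.4785 0.1508 0.0722] q [ 0.082  0.61   1.864 -0.     0.669  0.151]
[[ 0.998 -0.068 -0.002]
 [-0.068 -0.998 -0.   ]
 [-0.002  0.    -1.   ]]
F [-1.97  1.3   2.04] M [ 0.    0.22 -0.08] w 0.011562361172019588
wrist ('acc_bulb', []) ('acc_neck', []) ('bail_bar', [(0.81, array([0.4737, 0.1016, 0.0821]))]) ('bail_hinge', []) ('latch_mouth', [(0.79, array([0.4783, 0.1027, 0.0712]))])
side ('acc_bulb', [(0.87, array([0.5303, 0.0923, 0.0535]))]) ('acc_neck', [(0.84, array([0.5344, 0.1009, 0.1145]))]) ('bail_bar', [(0.84, array([0.4751, 0.1028, 0.085 ]))]) ('bail_hinge', [(0.83, array([0.6303, 0.0873, 0.0792]))]) ('latch_mouth', [(0.74, array([0.4707, 0.1003, 0.0801]))])
scene ('acc_bulb', [(0.56, array([0.5333, 0.0991, 0.0467]))]) ('acc_neck', [(0.89, array([0.5343, 0.0939, 0.1153]))]) ('bail_bar', [(0.94, array([0.4738, 0.1008, 0.08  ]))]) ('bail_hinge', [(0.66, array([0.6264, 0.09  , 0.0826]))]) ('latch_mouth', [(0.95, array([0.4697, 0.1021, 0.0714]))])
```

View pics/c20.png

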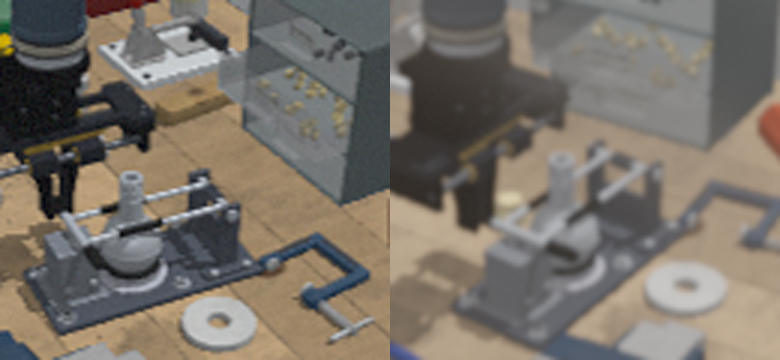

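```bash
python3 -m creep '{"dp":[[0,0,0.1],[0,0,0]],"turn":[[0,0,0],[0,0,0]]}'
python3 -m creep '{"dp":[[0,0,0.1],[0,0,0]],"turn":[[0,0,0],[0,0,0]]}'
python3 -m creep '{"dp":[[0,0,0.1],[0,0,0]],"turn":[[0,0,0],[0,0,0]]}'
```

```text
time: 47.8
position: [0.4785, 0.1508, 0.071]
tool_rot: [0.999, -0.034, -0.001, 0.0]
ft_force: [-4.8, 0.5, 2.8]
grip_width: 0.0116
time: 48.0
position: [0.4785, 0.1508, 0.07]
tool_rot: [0.999, -0.034, -0.001, 0.0]
ft_force: [-4.9, -0.2, 1.5]
grip_width: 0.0117
time: 48.2
position: [0.4785, 0.1508, 0.0695]
tool_rot: [0.999, -0.034, -0.001, 0.0]
ft_force: [-5.2, -0.4, 6.5]
grip_width: 0.0114
```

```bash
python3 -m creep '{"dp":[[0,0,0.1],[0,0,0]],"turn":[[0,0,0],[0,0,0]]}'
python3 -m creep '{"dp":[[0,0,0.1],[0,0,0]],"turn":[[0,0,0],[0,0,0]]}'
```

```text
time: 48.4
position: [0.4785, 0.1508, 0.0693]
tool_rot: [0.999, -0.034, -0.001, 0.0]
ft_force: [-7.3, -1.2, 13.6]
grip_width: 0.0117
time: 48.6
position: [0.4785, 0.1509, 0.0691]
tool_rot: [0.999, -0.034, -0.0, 0.0]
ft_force: [-8.8, -0.2, 20.6]
grip_width: 0.0118
```

```bash
python3 -m creep '{"dp":[[0,0,-0.2],[0,0,0]],"turn":[[0,0,0],[0,0,0]]}' 1 10
python3 -m creep '{"dp":[[0,0,0],[0,0,0],[0,0,0],[0,0,0],[0,0,0]],"turn":[[0,0,0],[0,0,0],[0,0,0],[0,0,0],[0,0,0]]}' 0 5
python3 chk.py 21
```

```text
time: 48.8
position: [0.4785, 0.1511, 0.0693]
tool_rot: [0.999, -0.035, -0.001, -0.0]
ft_force: [-4.9, 1.2, 1.9]
grip_width: 0.0124
time: 49.3
position: [0.4802, 0.1508, 0.0692]
tool_rot: [0.999, -0.034, 0.001, -0.0]
ft_force: [-0.5, 0.9, 0.1]
grip_width: 0.0411
t 49.3 p [0.4802 0.1508 0.0692] q [ 0.082  0.617  1.864 -0.     0.66   0.151]
[[ 0.998 -0.069  0.001]
 [-0.069 -0.998  0.   ]
 [ 0.001 -0.    -1.   ]]
F [-0.47  0.88  0.11] M [-0.05  0.01 -0.02] w 0.04109207745703851
wrist ('acc_bulb', []) ('acc_neck', []) ('bail_bar', [(0.82, array([0.4751, 0.1031, 0.0858]))]) ('bail_hinge', []) ('latch_mouth', [(0.62, array([0.4744, 0.1022, 0.0742]))])
side ('acc_bulb', []) ('acc_neck', [(0.8, array([0.5325, 0.0997, 0.1129]))]) ('bail_bar', [(0.88, array([0.4751, 0.1008, 0.0853]))]) ('bail_hinge', [(0.64, array([0.6286, 0.0881, 0.0797]))]) ('latch_mouth', [(0.69, array([0.4705, 0.1013, 0.0774]))])
scene ('acc_bulb', [(0.64, array([0.5298, 0.1004, 0.047 ]))]) ('acc_neck', [(0.69, array([0.4698, 0.1024, 0.069 ]))]) ('bail_bar', [(0.61, array([0.4748, 0.1029, 0.0803]))]) ('bail_hinge', [(0.81, array([0.6263, 0.0865, 0.0852]))]) ('latch_mouth', [(0.73, array([0.4708, 0.1007, 0.0677]))])
```

View pics/c21.png

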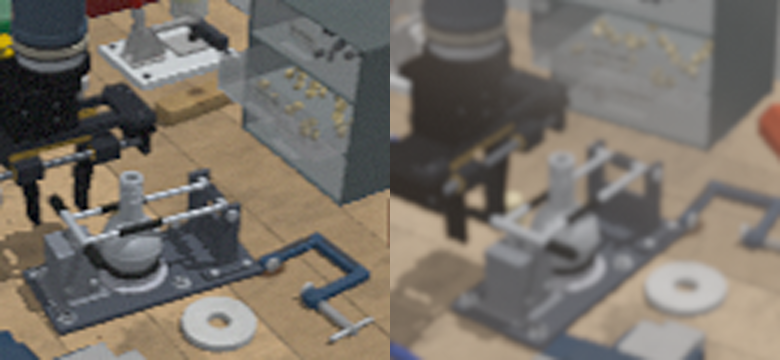

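View pics/wrist21.png

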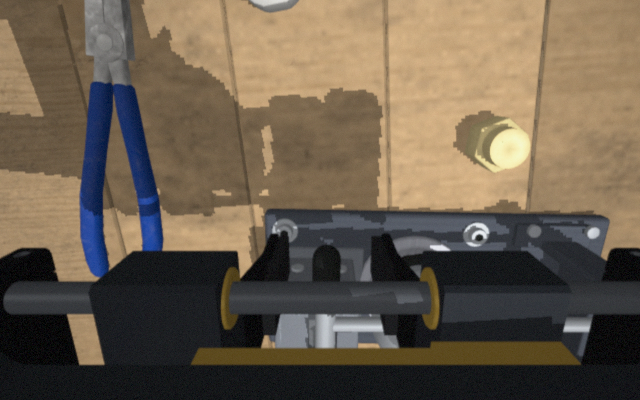

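```bash
python3 -m creep '{"dp":[[0,0,-0.5],[0,0,-1.5],[0,0,-3],[0,0,-3],[0,0,-3],[0,0,-3],[-2,-2,-1.5],[-2,-2,0],[0,0,0],[0,0,0],[0,0,0]],"turn":[[0,0,0],[0,0,0],[0,0,0],[0,0,0],[0,0,0],[0,0,0],[0,0,0],[0,0,0],[0,0,0],[0,0,0],[0,0,0]]}'
python3 chk.py 22
python3 - <<'E'
from h import *
for n in ['side','scene','wrist']:
  robot.camera(n)
  m=robot.masks_of('accumulator',n)
  cup=np.array([.5330,.0955,.049])
  print(n,'cup',proj(cup,n).round(1),'port pred',proj(cup+[0,0,.08],n).round(1))
  if m:
    ys,xs=np.nonzero(m[0]['pixels']); y0=ys.min(); print(m[0]['confidence'],y0,xs[ys<y0+5].mean(),[ (y,xs[ys==y].min(),xs[ys==y].max()) for y in range(y0,ys.max(),5)])
E
```

```text
time: 51.3
position: [0.4427, 0.1932, 0.2242]
tool_rot: [0.999, -0.034, 0.0, 0.0]
ft_force: [0.7, -0.8, 0.1]
grip_width: 0.0436
t 51.3 p [0.4427 0.1932 0.2242] q [ 0.18   0.335  1.778 -0.     1.028  0.249]
[[ 0.998 -0.069  0.001]
 [-0.069 -0.998 -0.   ]
 [ 0.001  0.    -1.   ]]
F [ 0.74 -0.78  0.15] M [-0.08  0.03  0.01] w 0.04359617661419398
wrist ('acc_bulb', [(0.7, array([0.5296, 0.0931, 0.052 ]))]) ('acc_neck', []) ('bail_bar', [(0.73, array([0.4764, 0.1022, 0.086 ]))]) ('bail_hinge', []) ('latch_mouth', [(0.78, array([0.4741, 0.1012, 0.0715]))])
side ('acc_bulb', [(0.77, array([0.531 , 0.0905, 0.0515]))]) ('acc_neck', [(0.6, array([0.4755, 0.1029, 0.0832]))]) ('bail_bar', [(0.93, array([0.4738, 0.1035, 0.0863]))]) ('bail_hinge', [(0.9, array([0.6294, 0.0857, 0.0784]))]) ('latch_mouth', [(0.84, array([0.4698, 0.1016, 0.076 ]))])
scene ('acc_bulb', [(0.75, array([ 0.5338,  0.0954, -0.0011]))]) ('acc_neck', [(0.86, array([0.5321, 0.0951, 0.116 ]))]) ('bail_bar', [(0.81, array([0.476 , 0.1025, 0.0807]))]) ('bail_hinge', [(0.92, array([0.6264, 0.0866, 0.083 ]))]) ('latch_mouth', [(0.
[... 315 characters left out ...]
03), np.int64(322)), (217, np.int64(306), np.int64(319))]
scene cup [307.3 198.2] port pred [306.8 173.1]
0.93 171 306.54545454545456 [(171, np.int64(306), np.int64(308)), (176, np.int64(303), np.int64(310)), (181, np.int64(303), np.int64(311)), (186, np.int64(303), np.int64(311)), (191, np.int64(299), np.int64(315)), (196, np.int64(298), np.int64(318)), (201, np.int64(311), np.int64(317)), (206, np.int64(306), np.int64(306))]
wrist cup [423.6 258.2] port pred [447.8 302.4]Traceback (most recent call last):
  File "<stdin>", line 8, in <module>
    return umr_minimum(a, axis, None, out, keepdims, initial, where)
ValueError: zero-size array to reduction operation minimum which has no identity
```

View pics/c22.png

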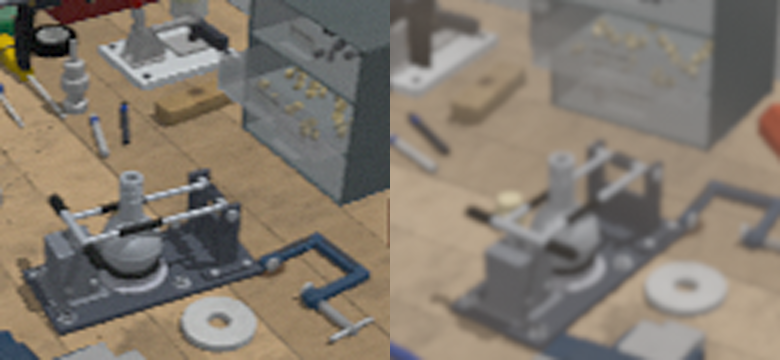

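View pics/wrist22.png

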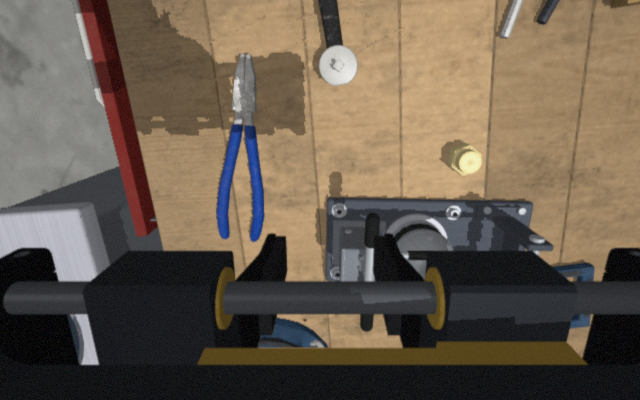

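```bash
python3 -c "
from rig import robot
print(robot.hand_in())"
```

```text
the job is handed in; nothing more can be done
None
```

The accumulator now stands in the cup with its port up. The bail is shut over its neck, and I have handed the job in at about 51 s; no verdict came back.

**What I did**
- I gripped the neck and swung it up while the ball was still in the tape roll, then lifted it over to the cup.
- The first set-down was a few millimetres off centre with the neck leaning. Trying to swing it upright in the ring failed: the ball rolled up the rubber and came back to about 8° lean when let go.
- I picked it up a few millimetres, took out the lean by tilting the tool, set it down again and let go.
- I brought the bail down by one of its rubber grips along its arc and pressed to the end stop, about 20 N at most.

**Last checks**
- **Accumulator:** after the final release, the wrist picture showed the ball within about 1 mm of the seat and the neck within about 1° of vertical. After latching, the side and scene pictures put the port within about 2 pixels of where an upright neck should be. The last wrist picture gave no usable outline of the accumulator, because the gripper was in the way.
- **Bail:** a sharp change in force near the bottom suggested the pawl snapping over. The bar stayed down (about 80 to 86 mm by the networks) for more than 2 s after I let go. I had no direct reading of the bail angle.
- **Rest of the scene:** the robot was clear of everything. The cutting head looked unmoved in the pictures, but I did not measure it again at the end.

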